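Build a polishing wheel pack on its arbor

TASK

Build up the wheel pack on the upright arbor: first the sound pink wheel down against the arbor's back flange, then the blue spacer ring, then the green wheel, and last the dark front flange with its boss upwards, each threaded over the spindle and lying flat on the one below. The wheels are brittle, so set the parts down without dropping them, and leave the pink wheel with the broken rim where it lies: it must not be mounted.

Things in the scene. Friction and masses are not known exactly. Their poses are not given: they have to be found in the camera images.
- pink_wheel_centre (a point): sound pink abrasive wheel with a complete round rim, a card-coloured disc glued round its bore, lying flat and loose: diameter 64 mm, 13 mm thick, bore 19 mm diameter right through, about 90 g. The point is its centre, half-way up (6.5 mm above its underside); z is its axis; both faces are alike.
- spacer_centre (a point): blue anodised aluminium spacer ring, lying flat and loose: outer diameter 38 mm, 12 mm thick, bore 19 mm, about 50 g. The point is its centre, half-way up (6 mm above its underside); z is its axis; both faces are alike.
- green_wheel_centre (a point): green abrasive wheel with a card-coloured disc glued round its bore, lying flat and loose: diameter 50 mm, 13 mm thick, bore 19 mm, about 60 g. The point is its centre, half-way up (6.5 mm above its underside); z is its axis; both faces are alike.
- flange_centre (a point): front flange, lying loose on its disc with the boss upwards: dark steel disc 44 mm diameter, 8 mm thick, with a bright boss 28 mm diameter rising 11 mm above it (19 mm tall over all), bore 19 mm right through, about 110 g. The point is on its axis, half-way up (9.5 mm above its underside); z is its axis and points from the disc to the boss.
- chipped_centre (a point): damaged pink wheel, to be left alone: like the sound pink wheel (64 mm diameter, 13 mm thick) but with a large piece, about 42 mm wide and 15 mm deep, broken out of its rim. The point is its centre, half-way up; its x axis points to the broken place.
- arbor_seat (a point): upright steel wheel arbor, fixed: a round grey foot (88 mm diameter, 10 mm high), on it the bright back flange (54 mm diameter, its top face 18 mm above the table), from which the spindle rises 51 mm: 16 mm diameter for the first 43 mm, then tapering over 8 mm to a nose 7 mm in diameter. The point is the centre of the back flange's top face, on which the first wheel lies; z is up along the spindle.
- arbor_tip (a point): the top of that spindle's nose, on its axis, 51 mm above the back flange's top face (69 mm above the table).
There are look-alikes about, which are no part of the job. Leave any red look-alike of the part that bears flange_centre alone. Leave any purple look-alike of the part that bears pink_wheel_centre alone.

How it is judged:
On the way, in this order (a step that is already met when the one before it is completed fails the run):
1. the sound pink wheel lies flat against the arbor's back flange, over the spindle (z of pink_wheel_centre in the frame of arbor_seat between 0.0035 and 0.0095 m and horizontal distance between pink_wheel_centre and arbor_seat below 0.004 m and angle between the z axis of pink_wheel_centre and the z axis of arbor_seat, either way round below 0.07 rad), for 0.2 s.
2. the spacer lies flat on the pink wheel, over the spindle (z of spacer_centre in the frame of arbor_seat between 0.016 and 0.022 m and horizontal distance between spacer_centre and arbor_seat below 0.004 m and angle between the z axis of spacer_centre and the z axis of arbor_seat, either way round below 0.07 rad), for 0.2 s.
3. the green wheel lies flat on the spacer, over the spindle (z of green_wheel_centre in the frame of arbor_seat between 0.0285 and 0.0345 m and horizontal distance between green_wheel_centre and arbor_seat below 0.004 m and angle between the z axis of green_wheel_centre and the z axis of arbor_seat, either way round below 0.07 rad), for 0.2 s.
4. the front flange lies flat on the green wheel, boss up, over the spindle (z of flange_centre in the frame of arbor_seat between 0.0445 and 0.0505 m and horizontal distance between flange_centre and arbor_seat below 0.004 m and angle between flange_centre's own z axis and vertical below 0.07 rad), for 0.2 s.
At the end, for the whole second after the job is handed in: On the spindle from the bottom: sound pink wheel, spacer, green wheel, front flange boss up; each within 3 mm of its height in the pack, 4 mm of the axis, level within 0.07 rad, at rest. No part fell free faster than 0.6 m/s (a 2 cm drop); chipped wheel moved under 25 mm (all of step 1 and all of step 2 and all of step 3 and all of step 4 and linear speed of each of pink_wheel, spacer, green_wheel, front_flange below 0.02 m/s); the robot touches nothing.
It fails at once if the pink wheel was dropped: it fell free of the fingers at more than 0.6 m/s (about 2 cm) (linear speed of pink_wheel above 0.6 m/s and contact force between the fingers and pink_wheel below 0.05 N).
It fails at once if the spacer was dropped: it fell free of the fingers at more than 0.6 m/s (about 2 cm) (linear speed of spacer above 0.6 m/s and contact force between the fingers and spacer below 0.05 N).
It fails at once if the green wheel was dropped: it fell free of the fingers at more than 0.6 m/s (about 2 cm) (linear speed of green_wheel above 0.6 m/s and contact force between the fingers and green_wheel below 0.05 N).
It fails at once if the front flange was dropped: it fell free of the fingers at more than 0.6 m/s (about 2 cm) (linear speed of front_flange above 0.6 m/s and contact force between the fingers and front_flange below 0.05 N).
It fails at once if the chipped wheel was moved more than 25 mm (distance of chipped_centre from where it was at the start of the episode above 0.025 m).
It also fails if it takes over 109 s, if anything falls off the work surface, if the arm or the gripper's body presses on something with over 40 N, if the wrist force passes 120 N, or if a joint passes its speed limit or range.

ROBOT

A 6-joint arm with a two-finger parallel gripper is mounted at the origin on the work surface; the furniture and walls round the work are solid. World frame = base frame: x ahead of the robot, y to its left, z up, the work surface at z = 0. Lengths are in m, angles in rad, forces in N, time in s.
With the tool pointing down it reaches from about 0.375 to 0.9 m from the base axis. Payload 3.1 kg.
Tool frame: the origin (TCP) lies midway between the tips of the shut fingers; the grasp point (between the pads) lies 19 mm behind it; x points along the fingers, y is the direction in which the jaws open and shut, and the axes are right-handed (so a half turn about x gives the same grasp; the last joint's range is limited). The gripper opens to 85 mm and grips with 20 to 120 N. Pads are 22 mm wide; open, the fingers measure 114 mm over their backs; the gripper's body (76 mm by 85 mm) begins 54 mm behind the grasp point. The pads swing forward as they close: fully open they stand 13 mm farther back than shut.
Start: joints at [-1.363, 0.527, 1.433, -0, 1.181, -0.178], TCP at [0.236, -0.579, 0.197] pointing down, gripper open.
Joint ranges: [-3.08, 3.08], [-0.75, 2.2], [0.22, 2.44], [-1.43, 4.57], [0, 2.65], [-2.85, 2.85]. Speed limits (rad/s): [2.79, 2.79, 3.14, 3.14, 3.14, 3.14].

INTERFACE

Orientations are given as a 3x3 rotation matrix whose columns are the frame's x, y, z axes.
In Python, from plant import r gives the robot as it stands.
- The arm moves only by the tool play_rows, never from a script. Its argument "steps" is a list that holds one entry, the list of rows, each a list of 4 numbers: the shift along the tool's x, y, z in units of 0.06 m (1.0 is 0.06 m), then the turn about the tool's x in units of 8 degrees (1.0 is 8 degrees). In form: [[[dx, dy, dz, spin], ...]]. A call has 1 to 20 rows; each row shifts and turns the commanded pose from where the row before left it, along the tool's axes as they then stand; what a row does not reach is not made up. A row lasts 1/8 s, in which the tool goes at most 62.5 mm and 10.7 degrees, less where a joint would pass 70% of its speed; a pose out of reach is approached as far as the arm can. A call with a number of a shift or a turn outside -1 to 1 is refused whole. A call with a gripper value outside its range is refused whole. "grip" is the opening, from 0 (shut) to 1 (fully open), set as the call begins (left out, the last holds). The fingers move at their own pace and stop on an object; "grip_force" is the grip in N (left out, the last holds). Time passes only in rows, so rows that do not move let the fingers close. It gives the time, the measured TCP pose, the force and the opening at its end, in the units of the state.
- r.observe(): the state, without advancing time (a new reading comes with each control period).
- r.capture(name): name is "side" or "top" or "wrist"; returns the picture (420x560x3 uint8, red, green, blue); there is no depth.
- r.get_calibration(name): a dict with "K" (3x3 intrinsics, pixels), "R" (3x3) and "t" (3): a world point X has camera coordinates R X + t. Camera axes: x right, y down, z forward; pixel columns grow to the right and rows downward; lengths in m; the calibration is good to about 2 mm. A picture is of the moment at which its call begins: read the wrist's pose just before it. get_calibration takes no time and is no camera call; for the wrist camera it gives the pose at the moment of the call.
- r.sign_off(): hands the job in, once; it reports no verdict.
The state is a dict: "t": time; "joints": joint angles; "dq": joint speeds; "joint_efforts": joint torques, N m; "tcp_pos": TCP position; "tool_rot": TCP orientation; "contact_force": force on the tool from outside, world axes, zero at the start; "wrist_torque": the same for the moment, N m; "gripper_width": finger opening in m.
Only numpy, scipy, OpenCV 4.12 (cv2) and the standard library are available. Lean on these libraries where they do the work, as an engineer would, in place of code of your own. Each camera call takes 0.05 s, during which the arm holds its last target.

## Working session

There is one attempt and no reset: what is moved stays moved. The work goes in short steps, Python scripts to look and compute and a tool call to move; the robot and the scene stay as the last step left them, time stands still between calls to the robot, and variables do not carry over. Pictures are saved under pics/ and viewed, and the job is handed in when it is done.

Besides the shell and the picture viewer there is one more tool, called after "Request:" in YAML: its name, and indented under it one key for each argument. play_rows: Moves the arm, as the interface text tells. Its arguments: {"type":"object","properties":{"steps":{"type":"array"},"grip":{"type":"number"},"grip_force":{"type":"number"}},"required":["steps"]}

```bash
ls; mkdir -p pics; python3 - <<'E'
from plant import r
import cv2,numpy as np
s=r.observe()
for k,v in s.items(): print(k,np.round(v,4).tolist())
for n in ["top","side","wrist"]:
    c=r.get_calibration(n); print(n,{k:np.round(v,4).tolist() for k,v in c.items()})
    im=r.capture(n); cv2.imwrite(f"pics/{n}0.png",im[:,:,::-1])
E
```

```text
pics
t 0.0
joints [-1.3625, 0.5285, 1.4339, -0.0, 1.1814, -0.1785]
dq [-0.0005, 0.0, 0.0007, 0.0013, 0.0007, -0.0002]
joint_efforts [-0.0002, -44.2352, -17.8025, -0.0003, 0.0085, -0.0]
tcp_pos [0.2356, -0.578, 0.1956]
tool_rot [[-0.0005, 0.3772, -0.9261], [0.0022, -0.9261, -0.3772], [-1.0, -0.0022, -0.0004]]
contact_force [-0.4964, 0.5196, 0.201]
wrist_torque [0.0497, -0.0042, -0.0653]
gripper_width 0.0853
top {'K': [[437.5304, 0.0, 268.3637], [0.0, 437.5304, 206.8077], [0.0, 0.0, 1.0]], 'R': [[0.0272, -0.9995, 0.0179], [-0.9805, -0.0302, -0.1942], [0.1946, -0.0123, -0.9808]], 't': [-0.0208, 0.5769, 0.9925]}
side {'K': [[386.7708, 0.0, 285.0407], [0.0, 386.7708, 211.0469], [0.0, 0.0, 1.0]], 'R': [[-0.9488, -0.3157, 0.0098], [-0.1982, 0.5709, -0.7967], [0.2459, -0.7579, -0.6043]], 't': [0.5247, 0.1661, 0.8972]}
wrist {'K': [[368.7253, 0.0, 281.5348], [0.0, 368.7253, 208.4657], [0.0, 0.0, 1.0]], 'R': [[0.3784, -0.9257, -0.0015], [-0.8897, -0.3641, 0.2754], [-0.2555, -0.1029, -0.9613]], 't': [-0.6245, -0.0361, 0.3791]}
```

View pics/top0.png

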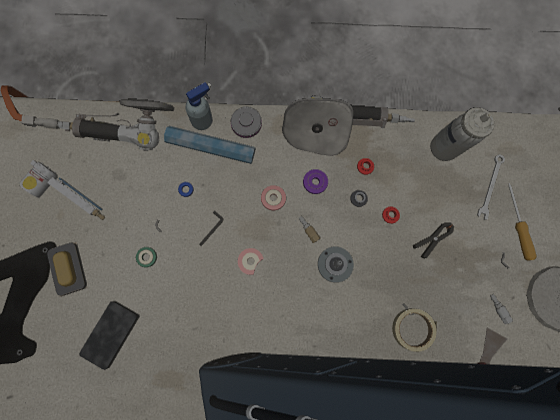

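View pics/side0.png

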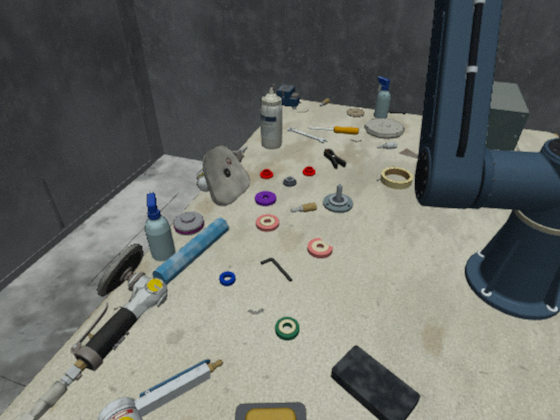

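View pics/wrist0.png

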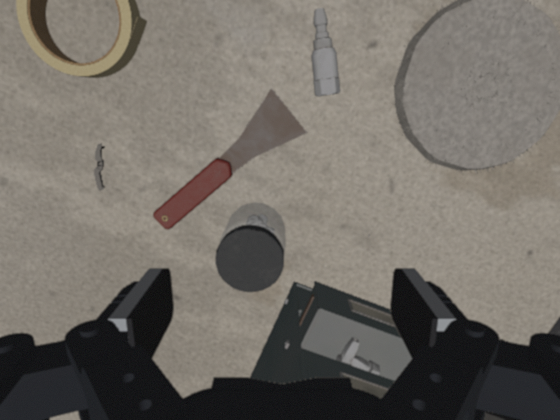

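The top view shows the arbor at (336,264), the sound pink wheel at (273,197) and the chipped wheel at (250,262). The spacer is at (186,189), the green wheel at (146,257) and the flange at (359,198). The look-alikes are purple at (315,181) and red at (366,166) and (391,214).

```bash
cat > h.py <<'E'
from plant import r
import cv2,numpy as np
def ray(n,u,v,z,c=None):
    c=c or r.get_calibration(n); K,R,t=[np.array(c[k]) for k in("K","R","t")]
    d=R.T@np.linalg.inv(K)@np.array([u,v,1.]); o=-R.T@t
    return o+d*(z-o[2])/d[2]
def proj(n,X,c=None):
    c=c or r.get_calibration(n); p=np.array(c["K"])@(np.array(c["R"])@np.array(X)+np.array(c["t"])); return p[:2]/p[2]
def st():
    s=r.observe(); print("t",round(s["t"],2),"tcp",np.round(s["tcp_pos"],4),"yaw_y",round(float(np.degrees(np.arctan2(s["tool_rot"][1][1],s["tool_rot"][0][1]))),2),"F",np.round(s["contact_force"],1),"w",round(s["gripper_width"],4),"q",np.round(s["joints"],2)); return s
E
python3 - <<'E'
from h import *
im=cv2.imread("pics/top0.png"); hsv=cv2.cvtColor(im,cv2.COLOR_BGR2HSV)
for nm,(u,v) in dict(pink=(273,197),chip=(250,262),sp=(186,189),green=(146,257),fl=(359,198),arb=(336,264),purple=(315,181)).items():
    print(nm,im[v-16:v+17:4,u].tolist(), ray("top",u,v,0.012).round(3))
big=cv2.resize(im[140:300,120:420],None,fx=2.6,fy=2.6,interpolation=cv2.INTER_CUBIC); cv2.imwrite("pics/z.png",big)
si=cv2.imread("pics/side0.png"); cv2.imwrite("pics/zs.png",cv2.resize(si[150:350,200:420],None,fx=3,fy=3,interpolation=cv2.INTER_CUBIC))
E
```

```text
pink [[105, 114, 117], [97, 102, 123], [94, 104, 117], [91, 102, 111], [107, 116, 119], [122, 134, 138], [103, 111, 130], [80, 82, 117], [104, 112, 115]] [ 0.612 -0.016  0.012]
chip [[109, 116, 119], [104, 106, 143], [130, 144, 146], [102, 110, 114], [108, 115, 119], [131, 145, 148], [110, 116, 144], [94, 98, 121], [108, 115, 118]] [0.448 0.036 0.012]
sp [[108, 116, 120], [108, 115, 118], [106, 110, 111], [65, 33, 24], [108, 115, 119], [102, 64, 50], [101, 110, 114], [106, 114, 116], [109, 116, 119]] [0.625 0.204 0.012]
green [[106, 113, 116], [106, 114, 117], [81, 93, 86], [76, 85, 82], [111, 118, 121], [119, 132, 137], [76, 92, 61], [113, 120, 123], [114, 120, 123]] [0.452 0.29  0.012]
fl [[101, 109, 112], [102, 110, 113], [66, 68, 69], [39, 38, 37], [106, 113, 117], [62, 61, 62], [47, 47, 48], [100, 107, 111], [99, 106, 109]] [ 0.616 -0.233  0.012]
arb [[83, 84, 79], [87, 87, 82], [94, 93, 92], [61, 60, 60], [57, 57, 57], [51, 51, 50], [104, 102, 102], [80, 80, 75], [83, 82, 78]] [ 0.449 -0.174  0.012]
purple [[108, 116, 119], [101, 75, 91], [92, 57, 82], [72, 33, 56], [102, 109, 112], [98, 54, 80], [99, 57, 83], [57, 23, 42], [101, 108, 111]] [ 0.657 -0.121  0.012]
```

View pics/z.png

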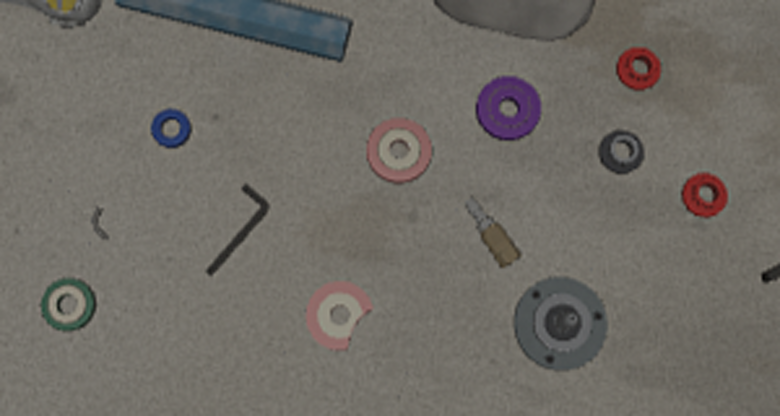

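View pics/zs.png

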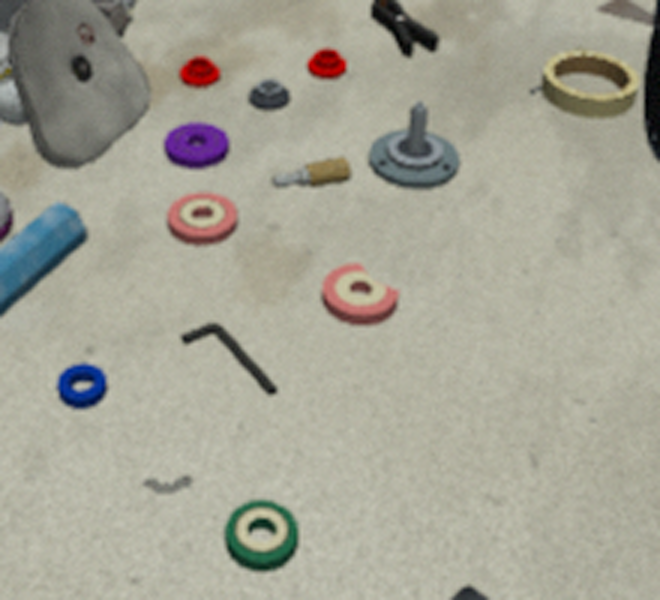

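```bash
python3 - <<'E'
from h import *
c=r.get_calibration("wrist"); R=np.array(c["R"]); s=st(); T=np.array(s["tool_rot"])
print("cam in tool",T.T@(-R.T@np.array(c["t"])-s["tcp_pos"]).round(4), "axis in tool",(T.T@R[2]).round(3))
# side & top two-view rays: masks
from math import *
def mask(n,kind):
    im=cv2.imread(f"pics/{n}0.png"); h=cv2.cvtColor(im,cv2.COLOR_BGR2HSV)
    lo,hi={"blue":((112,120,40),(125,255,255)),"green":((60,60,20),(90,255,200)),"purple":((135,90,40),(160,255,255))}[kind]
    return cv2.inRange(h,lo,hi)
for k in("blue","green","purple"):
  for n in("top","side"):
    m=mask(n,k); N,l,stt,ce=cv2.connectedComponentsWithStats(m)
    for i in range(1,N):
        if stt[i,4]>60: print(k,n,stt[i].tolist(),ce[i].round(1),ray(n,*ce[i],0.007).round(4))
E
```

```text
t 0.15 tcp [ 0.2357 -0.5782  0.1959] yaw_y -67.84 F [ 0.6  0.7 -0.2] w 0.0854 q [-1.36  0.53  1.43  0.    1.18 -0.18]
cam in tool [-0.17767927  0.00035222 -0.07030036] axis in tool [0.961 0.001 0.276]
blue top [187, 83, 22, 20, 144] [197.2  90.8] [0.8941 0.1919 0.007 ]
blue top [179, 182, 14, 15, 100] [185.4 189.1] [0.6263 0.2061 0.007 ]
green top [136, 248, 20, 19, 117] [146.4 257.3] [0.4521 0.29   0.007 ]
green side [275, 317, 24, 23, 229] [286.6 329.8] [0.4515 0.2951 0.007 ]
purple top [303, 170, 25, 24, 394] [315.1 181.4] [ 0.6568 -0.122   0.007 ]
purple side [255, 191, 21, 15, 246] [265.1 197.9] [ 0.6557 -0.1217  0.007 ]
purple side [175, 223, 29, 11, 66] [189.7 230.2] [0.7919 0.0827 0.007 ]
```

Request:
play_rows:
  steps:
    - [[0,0,0,1],[0,0,0,1],[0,0,0,0.78],[0,-0.4,-0.26,0],[0,-0.78,-0.52,0],[0,-0.78,-0.52,0],[0,-0.78,-0.52,0],[0,-0.78,-0.52,0],[0,-0.78,-0.52,0],[0,-0.78,-0.52,0],[0,-0.78,-0.52,0],[0,-0.78,-0.52,0],[0,-0.78,-0.52,0],[0,-0.78,-0.52,0],[0.5,-0.78,-0.52,0],[0.5,-0.4,-0.26,0],[0.4,0,0,0],[0,0,0,0]]
  grip: 1

```text
t: 2.4
tcp_pos: [0.6084, -0.0165, 0.1108]
tool_rot: [[-0.006, -0.0, -1.0], [0.001, -1.0, 0.0], [-1.0, -0.001, 0.006]]
contact_force: [0.5, 1.0, 0.5]
gripper_width: 0.0855
```

```bash
python3 - <<'E'
from h import *
st(); im=r.capture("wrist"); cv2.imwrite("pics/w1.png",im[:,:,::-1]); st()
E
```

```text
t 2.4 tcp [ 0.6084 -0.0165  0.1108] yaw_y -90.03 F [0.5 1.  0.5] w 0.0855 q [-0.21  0.61  1.55 -0.    0.99  1.36]
t 2.45 tcp [ 0.6095 -0.0172  0.1124] yaw_y -90.07 F [0.7 0.6 0.5] w 0.0853 q [-0.21  0.61  1.55 -0.    0.99  1.36]
```

View pics/w1.png

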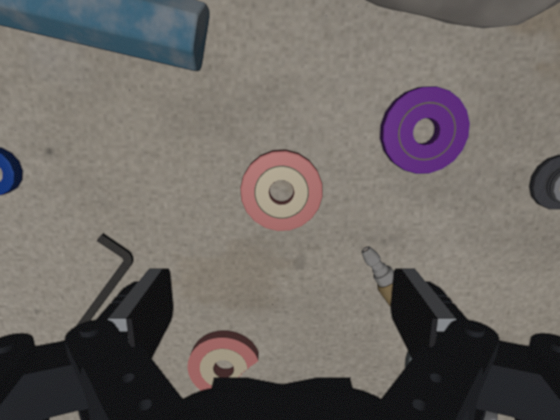

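```bash
cat >> h.py <<'E'
def fit(m,u,v,z,n,c):
    cs,_=cv2.findContours(m,cv2.RETR_EXTERNAL,cv2.CHAIN_APPROX_NONE)
    best=min((k for k in cs if cv2.contourArea(k)>150),key=lambda k:np.hypot(*(k.reshape(-1,2).mean(0)-[u,v])))
    p=cv2.convexHull(best).reshape(-1,2); W=np.array([ray(n,a,b,z,c)[:2] for a,b in p])
    (x,y),rad=cv2.minEnclosingCircle(W.astype(np.float32)); (ex,ey),ax,_=cv2.fitEllipse(best) ; e=ray(n,ex,ey,z,c)
    print("ellipse px",round(ex,1),round(ey,1),np.round(ax,1),"world",e.round(4),"circ",round(x,4),round(y,4),"rad",round(rad,4)); return e
E
python3 - <<'E'
from h import *
im=cv2.imread("pics/w1.png"); c=r.get_calibration("wrist"); h=cv2.cvtColor(im,cv2.COLOR_BGR2HSV)
print(h[190,[250,262,272,282,300,315,340]].tolist())
P=[np.array(r.observe()["tcp_pos"]) for _ in range(10)];print(np.mean(P,0).round(4),np.std(P,0).round(4))
pink=cv2.inRange(h,(0,70,60),(12,255,255))|cv2.inRange(h,(172,70,60),(180,255,255))
m2=cv2.inRange(h,(12,35,110),(35,120,255))
fit(pink,282,190,.013,"wrist",c); fit(m2,282,190,.013,"wrist",c)
h2=cv2.cvtColor(cv2.imread("pics/top0.png"),cv2.COLOR_BGR2HSV)
p2=cv2.inRange(h2,(0,40,60),(8,255,255))|cv2.inRange(h2,(172,40,60),(180,255,255))
fit(p2,273,197,.01,"top",None)
# arbor spindle tip + back flange in top
E
```

```text
[[1, 86, 172], [20, 44, 175], [20, 27, 140], [18, 29, 131], [20, 42, 172], [2, 90, 167], [19, 30, 138]]
[ 0.6095 -0.0172  0.1124] [0. 0. 0.]
ellipse px 281.1 190.0 [79.6 80.6] world [ 0.6152 -0.0172  0.013 ] circ 0.6142 -0.0171 rad 0.032
ellipse px 281.1 191.7 [51.2 52.4] world [ 0.6139 -0.0172  0.013 ] circ 0.6134 -0.0172 rad 0.0207
ellipse px 273.0 197.4 [24.4 24.6] world [ 0.6111 -0.0157  0.01  ] circ 0.6111 -0.0159 rad 0.0326
```

The wrist picture shows the sound pink wheel centred at (281,191), the chipped one at the lower left (223,360) and the purple one at (425,130). I'll descend on the pink wheel now.

Request:
play_rows:
  steps:
    - [[0.4,0,-0.07,0],[0.4,0,0,0],[0.4,0,0,0],[0.4,0,0,0],[0.2,0,0,0],[0.1,0,0,0],[0,0,0,0],[0,0,0,0]]
  grip: 1

```text
t: 3.45
tcp_pos: [0.6153, -0.0176, 0.0001]
tool_rot: [[0.002, -0.001, -1.0], [-0.0, -1.0, 0.001], [-1.0, 0.0, -0.002]]
contact_force: [0.8, 0.3, 0.2]
gripper_width: 0.0854
```

Request:
play_rows:
  steps:
    - [[0,0,0,0],[0,0,0,0],[0,0,0,0],[0,0,0,0],[0,0,0,0],[0,0,0,0]]
  grip: 0.5
  grip_force: 40

```text
t: 4.2
tcp_pos: [0.6145, -0.0175, -0.0008]
tool_rot: [[-0.0, -0.001, -1.0], [0.0, -1.0, 0.001], [-1.0, -0.0, 0.0]]
contact_force: [-1.4, 0.2, 0.2]
gripper_width: 0.0425
```

```bash
python3 - <<'E'
from h import *
st(); im=r.capture("wrist"); cv2.imwrite("pics/w2.png",im[:,:,::-1]); cv2.imwrite("pics/s2.png",cv2.resize(r.capture("side")[120:320,160:420],None,fx=3,fy=3)[:,:,::-1])
E
```

```text
t 4.2 tcp [ 0.6145 -0.0175 -0.0008] yaw_y -90.08 F [-1.4  0.2  0.2] w 0.0425 q [-0.21  0.78  1.59 -0.    0.77  1.36]
```

View pics/w2.png

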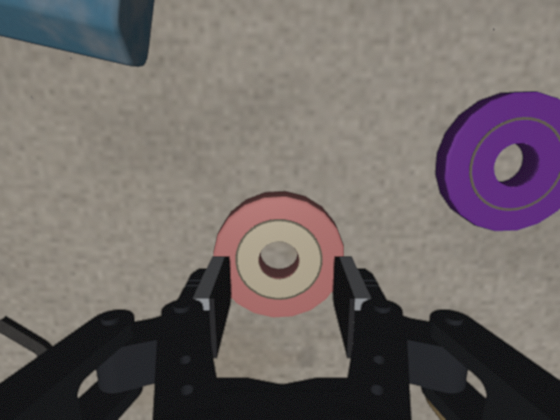

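View pics/s2.png

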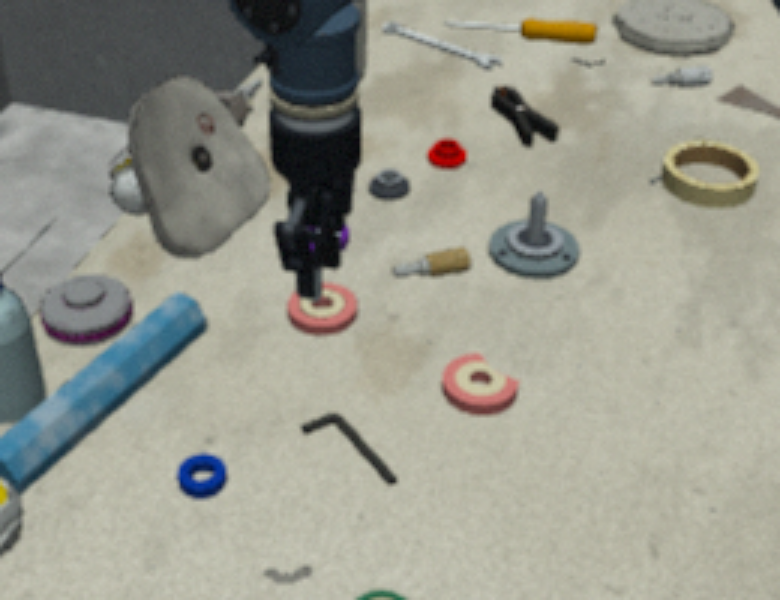

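```bash
python3 - <<'E'
from h import *
s=st(); p=np.array(s["tcp_pos"])
for dz in (0,.01,.015,.02,.03,.04):
  for dx in(-.011,0,.011):
    print(dz,dx,[proj("wrist",p+[dx,sy*.02125,dz]).round(0).tolist() for sy in(1,-1)])
im=cv2.imread("pics/w2.png"); cv2.imwrite("pics/w2z.png",cv2.resize(im[180:400,180:380],None,fx=3,fy=2.7))
E
```

```text
t 4.3 tcp [ 0.6145 -0.0174 -0.0008] yaw_y -90.08 F [ 0.3 -0.5 -0.4] w 0.0426 q [-0.21  0.78  1.59  0.    0.77  1.36]
0 -0.011 [[240.0, 264.0], [322.0, 264.0]]
0 0 [[240.0, 245.0], [322.0, 245.0]]
0 0.011 [[239.0, 225.0], [323.0, 225.0]]
0.01 -0.011 [[238.0, 273.0], [324.0, 273.0]]
0.01 0 [[238.0, 252.0], [324.0, 252.0]]
0.01 0.011 [[237.0, 231.0], [325.0, 231.0]]
0.015 -0.011 [[237.0, 277.0], [325.0, 277.0]]
0.015 0 [[236.0, 256.0], [326.0, 256.0]]
0.015 0.011 [[236.0, 235.0], [326.0, 235.0]]
0.02 -0.011 [[236.0, 282.0], [326.0, 282.0]]
0.02 0 [[235.0, 261.0], [327.0, 261.0]]
0.02 0.011 [[234.0, 239.0], [328.0, 238.0]]
0.03 -0.011 [[233.0, 293.0], [329.0, 293.0]]
0.03 0 [[232.0, 270.0], [329.0, 270.0]]
0.03 0.011 [[231.0, 247.0], [330.0, 247.0]]
0.04 -0.011 [[230.0, 305.0], [332.0, 305.0]]
0.04 0 [[229.0, 281.0], [333.0, 281.0]]
0.04 0.011 [[228.0, 256.0], [334.0, 256.0]]
```

View pics/w2z.png

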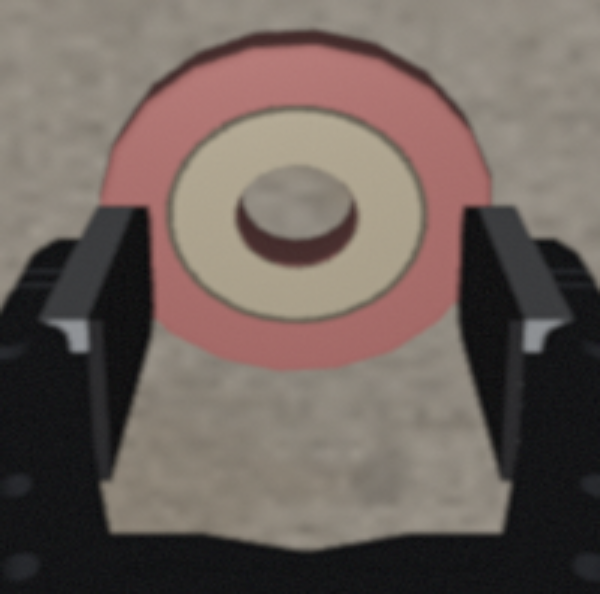

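```bash
python3 - <<'E'
from h import *
for z in (0,.013,.02,.03,.04):
    print(z,[proj("side",(.6145+dx,-.0174+dy,z)).round(1).tolist() for dy in(.021,.03,-.021,-.03) for dx in(-.011,.011)])
im=r.capture("side")[:,:,::-1]; cv2.imwrite("pics/s3.png",cv2.resize(im[150:240,220:310],None,fx=6.5,fy=6.5,interpolation=cv2.INTER_CUBIC))
E
```

```text
0 [[266.8, 229.1], [259.2, 227.4], [265.7, 231.1], [258.0, 229.4], [272.2, 219.9], [264.7, 218.3], [273.3, 218.0], [265.9, 216.4]]
0.013 [[266.8, 225.3], [259.1, 223.6], [265.6, 227.4], [257.9, 225.7], [272.1, 216.2], [264.6, 214.6], [273.2, 214.3], [265.8, 212.8]]
0.02 [[266.7, 223.3], [259.0, 221.6], [265.5, 225.3], [257.8, 223.6], [272.1, 214.2], [264.6, 212.6], [273.2, 212.3], [265.7, 210.8]]
0.03 [[266.6, 220.4], [258.9, 218.7], [265.4, 222.4], [257.6, 220.7], [272.0, 211.3], [264.5, 209.7], [273.2, 209.4], [265.7, 207.9]]
0.04 [[266.6, 217.4], [258.8, 215.7], [265.4, 219.4], [257.5, 217.7], [272.0, 208.4], [264.4, 206.8], [273.1, 206.5], [265.6, 205.0]]
```

View pics/s3.png

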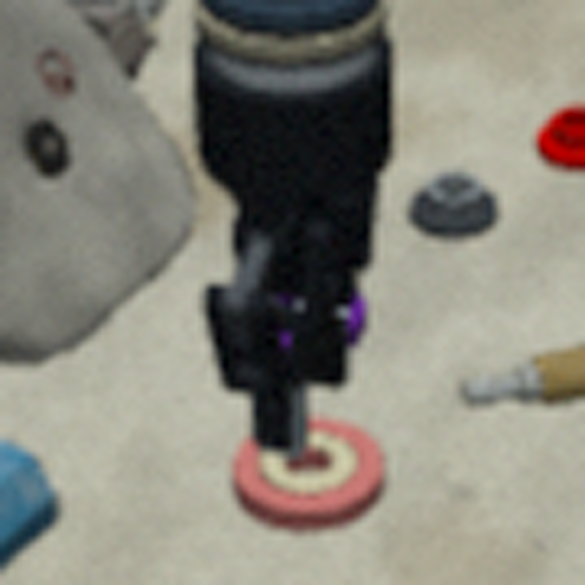

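The picture shows the fingertips closed at (230,257) and (333,257), standing about 22 mm above the wheel. The tips sit about 35 mm behind the reported TCP, so the wheel hasn't been touched. I'll open, go lower and check.

Request:
play_rows:
  steps:
    - [[0,0,0,0],[0,0,0,0],[0,0,0,0],[0,0,0,0],[0,0,0,0],[0.2,0,0,0],[0.2,0,0,0],[0,0,0,0],[0,0,0,0]]
  grip: 0.9

```text
t: 5.48
tcp_pos: [0.6144, -0.0174, -0.0252]
tool_rot: [[-0.001, -0.001, -1.0], [0.0, -1.0, 0.001], [-1.0, -0.0, 0.001]]
contact_force: [-0.1, -0.7, -0.3]
gripper_width: 0.0768
```

```bash
python3 - <<'E'
from h import *
s=st(); im=r.capture("wrist")[:,:,::-1]; cv2.imwrite("pics/w4.png",im);im=r.capture("side")[:,:,::-1]; cv2.imwrite("pics/s4.png",cv2.resize(im[150:240,220:310],None,fx=6.5,fy=6.5,interpolation=cv2.INTER_CUBIC))
p=np.array(s["tcp_pos"]); w=s["gripper_width"]/2
for dz in(.02,.03,.04,.05): print(dz,[proj("wrist",p+[dx,w,dz]).round(0).tolist() for dx in(-.011,.011)])
E
```

```text
t 5.47 tcp [ 0.6144 -0.0174 -0.0252] yaw_y -90.08 F [-0.1 -0.7 -0.3] w 0.0768 q [-0.21  0.82  1.6  -0.    0.73  1.36]
0.02 [[200.0, 283.0], [197.0, 239.0]]
0.03 [[195.0, 293.0], [192.0, 247.0]]
0.04 [[189.0, 305.0], [186.0, 256.0]]
0.05 [[183.0, 318.0], [179.0, 267.0]]
```

View pics/w4.png

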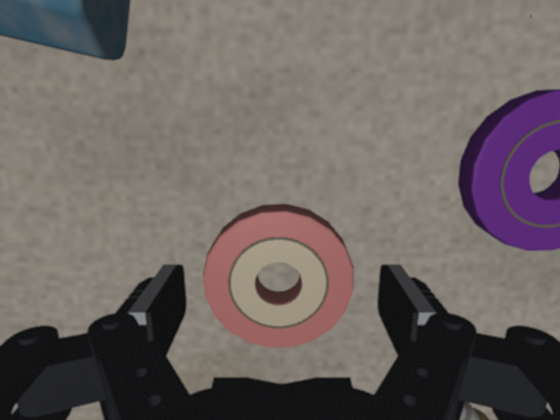

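View pics/s4.png

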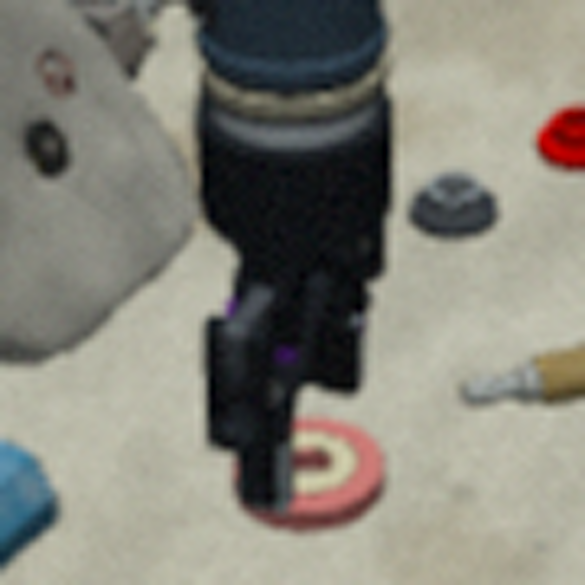

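Request:
play_rows:
  steps:
    - [[0.12,0,0,0],[0.11,0,0,0],[0,0,0,0],[0,0,0,0]]

```text
t: 6.08
tcp_pos: [0.6145, -0.0174, -0.0387]
tool_rot: [[-0.0, -0.001, -1.0], [0.0, -1.0, 0.001], [-1.0, -0.0, 0.0]]
contact_force: [0.4, -0.2, 0.2]
gripper_width: 0.0765
```

Request:
play_rows:
  steps:
    - [[0,0,0,0],[0,0,0,0],[0,0,0,0],[0,0,0,0],[0,0,0,0]]
  grip: 0.6
  grip_force: 40

```text
t: 6.7
tcp_pos: [0.6148, -0.0174, -0.0377]
tool_rot: [[0.001, -0.001, -1.0], [-0.0, -1.0, 0.001], [-1.0, 0.0, -0.001]]
contact_force: [-1.4, 1.5, 5.7]
gripper_width: 0.0626
```

```bash
python3 - <<'E'
from h import *
s=st(); im=r.capture("wrist")[:,:,::-1]; cv2.imwrite("pics/w5.png",im);im=r.capture("side")[:,:,::-1]; cv2.imwrite("pics/s5.png",cv2.resize(im[150:240,220:310],None,fx=6.5,fy=6.5,interpolation=cv2.INTER_CUBIC))
p=np.array(s["tcp_pos"]); w=s["gripper_width"]/2
for dz in(.03,.04,.045,.05): print(dz,[proj("wrist",p+[dx,w,dz]).round(0).tolist() for dx in(-.011,.011)])
E
```

```text
t 6.7 tcp [ 0.6148 -0.0174 -0.0377] yaw_y -90.07 F [-1.4  1.5  5.7] w 0.0626 q [-0.21  0.84  1.6   0.    0.7   1.36]
0.03 [[211.0, 293.0], [208.0, 247.0]]
0.04 [[206.0, 305.0], [203.0, 256.0]]
0.045 [[204.0, 311.0], [201.0, 261.0]]
0.05 [[201.0, 318.0], [198.0, 267.0]]
```

View pics/w5.png

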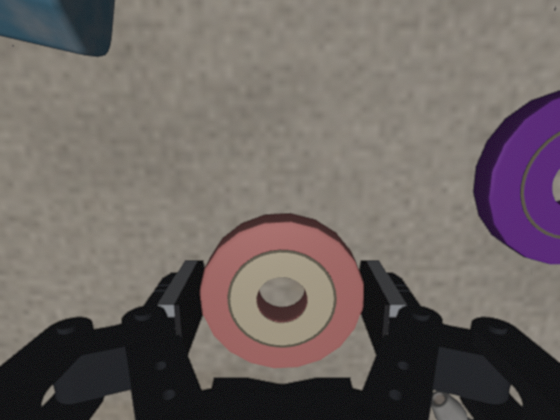

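View pics/s5.png

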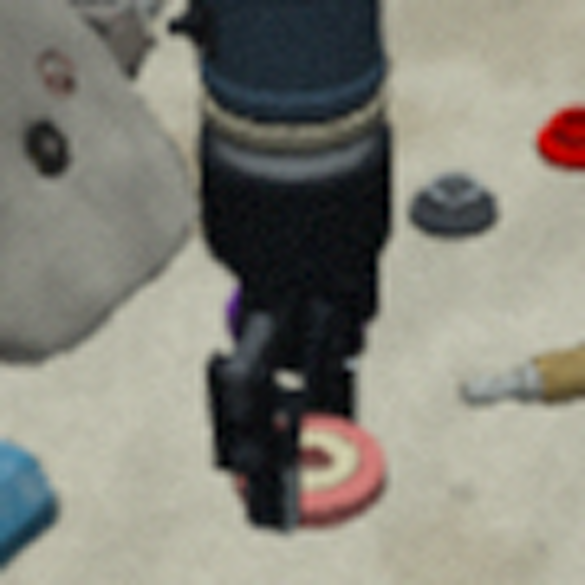

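The wheel is gripped: pads at (203,262) and (362,262), wheel centre at (282,298). I'll lift and carry it to a point just short of the arbor in x, so the wrist camera sees the spindle.

Request:
play_rows:
  steps:
    - [[-0.1,0,0,0],[-0.3,0,0,0],[-0.4,0,0,0],[-0.5,0,0,0],[-0.5,0,0,0],[-0.3,0.2,0.2,0],[0,0.4,0.4,0],[0,0.4,0.5,0],[0,0.4,0.6,0],[0,0.4,0.6,0],[0,0.4,0.6,0],[0,0.3,0.5,0],[0,0.12,0.3,0],[0,0,0.1,0],[0,0,0,0],[0,0,0,0]]

```text
t: 8.8
tcp_pos: [0.3873, -0.1744, 0.0877]
tool_rot: [[0.001, -0.0, -1.0], [-0.001, -1.0, 0.0], [-1.0, 0.001, -0.001]]
contact_force: [0.5, -0.3, -0.7]
gripper_width: 0.0625
```

```bash
python3 - <<'E'
from h import *
s=st(); im=r.capture("wrist")[:,:,::-1]; cv2.imwrite("pics/w6.png",im);im=r.capture("side")[:,:,::-1]; cv2.imwrite("pics/s6.png",cv2.resize(im[100:240,220:420],None,fx=4,fy=4,interpolation=cv2.INTER_CUBIC))
E
```

```text
t 8.8 tcp [ 0.3873 -0.1744  0.0877] yaw_y -90.03 F [ 0.5 -0.3 -0.7] w 0.0625 q [-0.69  0.46  2.03  0.    0.65  0.88]
```

View pics/w6.png

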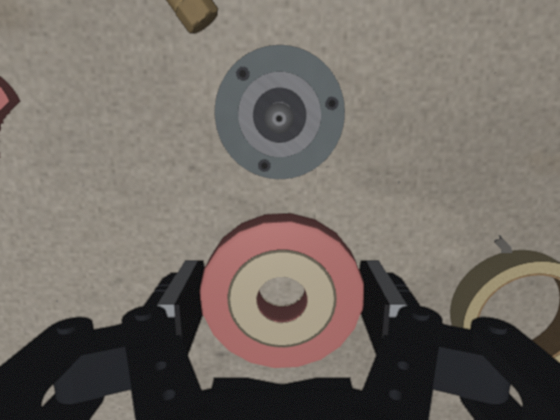

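View pics/s6.png

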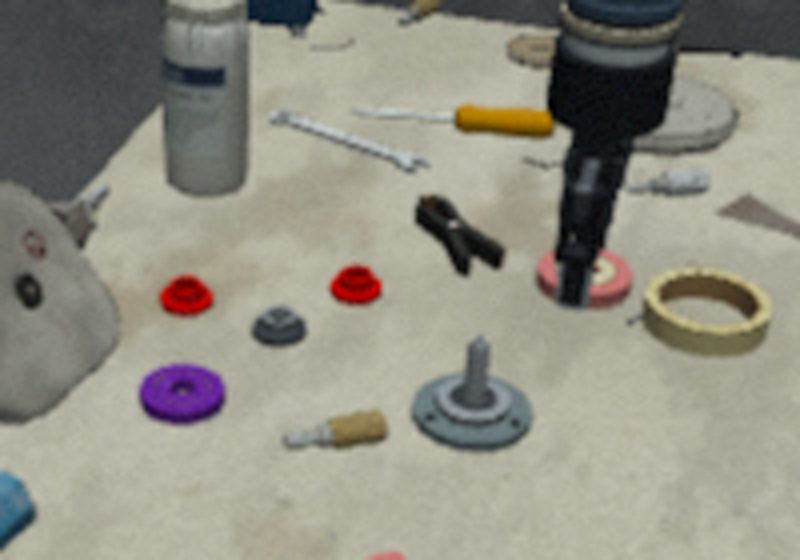

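```bash
python3 - <<'E'
from h import *
im=cv2.imread("pics/w6.png"); c=r.get_calibration("wrist"); h=cv2.cvtColor(im,cv2.COLOR_BGR2HSV)
s=st(); tz=s["tcp_pos"][2]
cream=cv2.inRange(h,(12,35,100),(35,120,255))
e=fit(cream,282,298,tz+.051,"wrist",c)
print("wheel-tcp",(e-s["tcp_pos"]).round(4))
print(h[112,[205,212,225,235,245,252,262,270,279,300,310,325,340,350]].tolist())
foot=cv2.inRange(h,(85,30,30),(125,120,255)); fit(foot,279,112,.010,"wrist",c)
for (u,v),z in (((279,118),.069),): print("tip",ray("wrist",u,v,z,c).round(4))
g=cv2.cvtColor(im,cv2.COLOR_BGR2GRAY); cv2.imwrite("pics/z6.png",cv2.resize(im[35:190,205:355],None,fx=4,fy=3.8,interpolation=cv2.INTER_CUBIC))
E
```

```text
t 8.9 tcp [ 0.3872 -0.1742  0.0875] yaw_y -90.01 F [-0.1  0.3 -0.6] w 0.0626 q [-0.69  0.46  2.03  0.    0.65  0.88]
ellipse px 281.5 298.0 [ 95.5 106.6] world [ 0.3855 -0.1744  0.1385] circ 0.3847 -0.1745 rad 0.0208
wheel-tcp [-0.0017 -0.0002  0.051 ]
[[16, 31, 141], [19, 30, 146], [94, 18, 102], [93, 23, 102], [113, 8, 124], [110, 7, 109], [120, 12, 62], [120, 3, 84], [113, 8, 124], [120, 20, 65], [113, 8, 121], [94, 18, 102], [94, 20, 101], [19, 29, 140]]
ellipse px 95.2 376.8 [44.5 83.2] world [ 0.2396 -0.0207  0.01  ] circ 0.2412 -0.0167 rad 0.0407
tip [ 0.45   -0.1732  0.069 ]
```

View pics/z6.png

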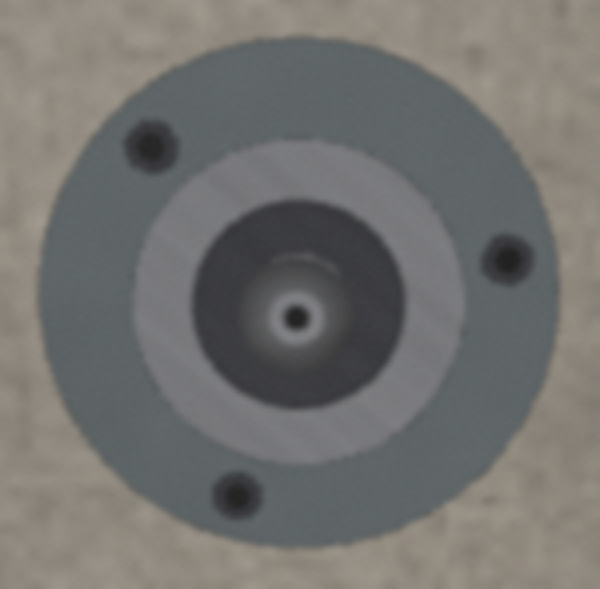

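```bash
python3 - <<'E'
from h import *
c=r.get_calibration("wrist")
for u,v,z in((279.6,112,.010),(280,114.5,.018),(279.25,118.7,.069)): print(ray("wrist",u,v,z,c).round(4))
st()
E
```

```text
[ 0.4517 -0.1733  0.01  ]
[ 0.4503 -0.1736  0.018 ]
[ 0.4497 -0.1733  0.069 ]
t 8.9 tcp [ 0.3872 -0.1742  0.0875] yaw_y -90.01 F [-0.1  0.3 -0.6] w 0.0626 q [-0.69  0.46  2.03  0.    0.65  0.88]
```

Request:
play_rows:
  steps:
    - [[0,0,-0.3,0],[0,0,-0.4,0],[0,-0.015,-0.3,0],[0,0,-0.07,0],[0.3,0,0,0],[0.3,0,0,0],[0.15,0,0,0],[0,0,0,0],[0,0,0,0],[0,0,0,0]]

```text
t: 10.15
tcp_pos: [0.4509, -0.1738, 0.043]
tool_rot: [[0.001, -0.001, -1.0], [-0.001, -1.0, 0.001], [-1.0, 0.001, -0.001]]
contact_force: [-0.3, 0.4, -0.9]
gripper_width: 0.0622
```

```bash
python3 - <<'E'
from h import *
s=st(); im=r.capture("wrist")[:,:,::-1]; cv2.imwrite("pics/w7.png",im[200:400,160:410].repeat(3,0).repeat(3,1));im=r.capture("side")[:,:,::-1]; cv2.imwrite("pics/s7.png",cv2.resize(im[130:240,290:390],None,fx=5,fy=5,interpolation=cv2.INTER_CUBIC))
E
```

```text
t 10.15 tcp [ 0.4509 -0.1738  0.043 ] yaw_y -90.08 F [-0.3  0.4 -0.9] w 0.0622 q [-0.6   0.6   1.91 -0.    0.62  0.97]
```

View pics/w7.png

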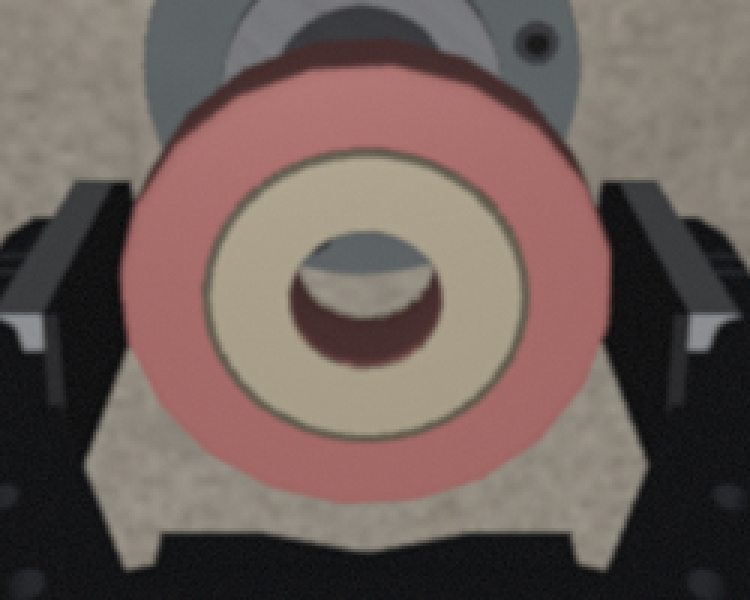

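View pics/s7.png

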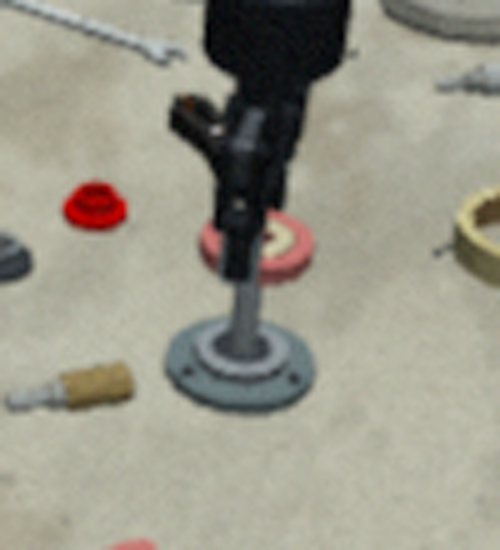

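```bash
python3 - <<'E'
from h import *
for z in (.018,.069,.0875,.094): print(z,proj("side",(.450,-.1734,z)).round(1), proj("side",(.4,-.1734,z)).round(1), proj("wrist",(.450,-.1734,z)).round(1))
im=cv2.imread("pics/w7.png")
# side fits: current
si=cv2.imread("pics/s7.png"); h=cv2.cvtColor(si,cv2.COLOR_BGR2HSV)
pink=cv2.inRange(h,(0,60,60),(10,255,255))|cv2.inRange(h,(172,60,60),(180,255,255)); pink[:150]=0;pink[300:]=0
ys,xs=np.nonzero(pink); print(xs.min()/5+290,xs.max()/5+290,ys.min()/5+130,ys.max()/5+130)
s0=cv2.imread("pics/side0.png"); cv2.imwrite("pics/s0a.png",cv2.resize(s0[170:225,305:370],None,fx=9,fy=9,interpolation=cv2.INTER_CUBIC))
E
```

```text
0.018 [337.4 198.6] [354.4 201.9] [280.4 230.3]
0.069 [339.  183.9] [356.5 187.1] [280.3 268.1]
0.0875 [339.6 178.4] [357.3 181.6] [280.2 288. ]
0.094 [339.8 176.4] [357.6 179.6] [280.1 296.1]
302.2 352.8 165.6 187.0
```

View pics/s0a.png

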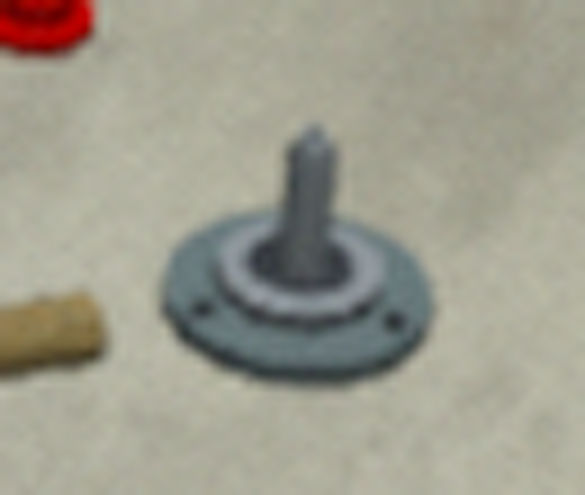

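Request:
play_rows:
  steps:
    - [[0,-0.012,-0.022,0],[0.1,0,0,0],[0.1,0,0,0],[0.1,0,0,0],[0.1,0,0,0],[0,0,0,0]]

```text
t: 11.0
tcp_pos: [0.4514, -0.1725, 0.0178]
tool_rot: [[-0.001, -0.001, -1.0], [0.001, -1.0, 0.001], [-1.0, -0.001, 0.001]]
contact_force: [0.0, 0.4, -0.9]
gripper_width: 0.0627
```

```bash
python3 - <<'E'
from h import *
s=st(); im=r.capture("wrist")[:,:,::-1]; cv2.imwrite("pics/w8.png",im[200:400,160:410].repeat(3,0).repeat(3,1));print(s["wrist_torque"])
E
```

```text
t 11.0 tcp [ 0.4514 -0.1725  0.0178] yaw_y -90.08 F [ 0.   0.4 -0.9] w 0.0627 q [-0.6   0.65  1.92 -0.    0.57  0.98]
[ 0.02317696 -0.00647826  0.00948917]
```

View pics/w8.png

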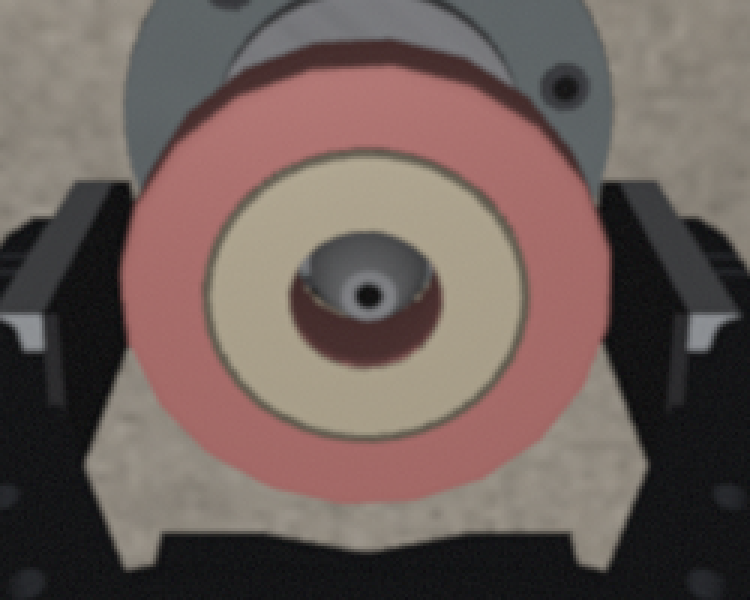

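The nose shows centred in the bore: (369,296) against a disc centre of (366,295). I'll lower the wheel to the seat.

Request:
play_rows:
  steps:
    - [[0.15,0,0,0],[0.15,0,0,0],[0.15,0,0,0],[0.08,0,0,0],[0.04,0,0,0],[0.03,0,0,0],[0.02,0,0,0],[0,0,0,0],[0,0,0,0]]

```text
t: 12.18
tcp_pos: [0.4519, -0.1728, -0.0187]
tool_rot: [[0.0, -0.001, -1.0], [-0.0, -1.0, 0.001], [-1.0, 0.0, -0.0]]
contact_force: [0.0, 0.8, -0.6]
gripper_width: 0.0627
```

```bash
python3 - <<'E'
from h import *
s=st(); im=r.capture("wrist")[:,:,::-1]; cv2.imwrite("pics/w9.png",im[200:400,160:410].repeat(3,0).repeat(3,1));im=r.capture("side")[:,:,::-1]; cv2.imwrite("pics/s9.png",cv2.resize(im[130:240,290:390],None,fx=5,fy=5,interpolation=cv2.INTER_CUBIC))
E
```

```text
t 12.18 tcp [ 0.4519 -0.1728 -0.0187] yaw_y -90.08 F [ 0.   0.8 -0.6] w 0.0627 q [-0.6   0.73  1.93  0.    0.48  0.98]
```

View pics/s9.png

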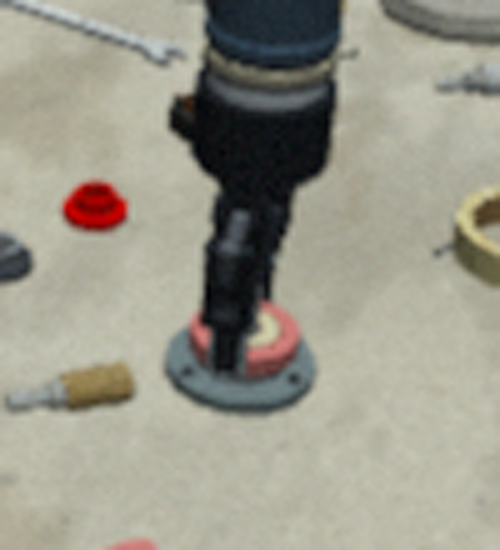

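View pics/w9.png

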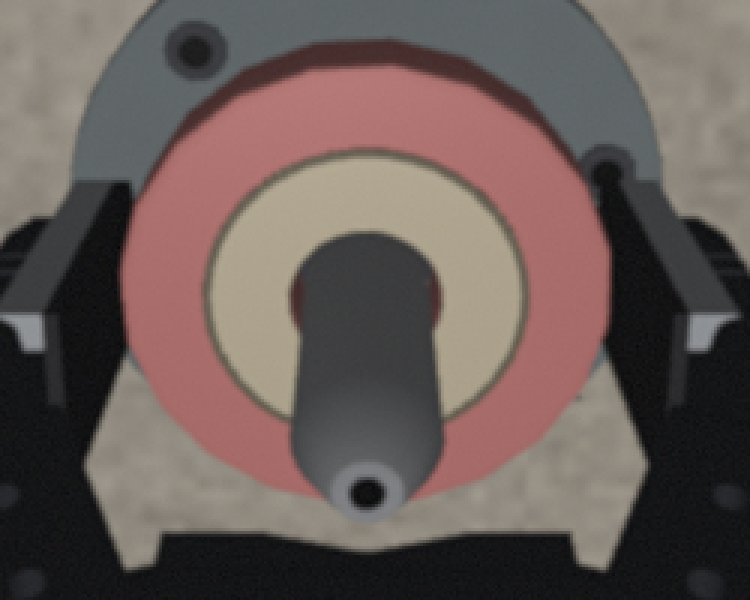

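Request:
play_rows:
  steps:
    - [[0.02,0,0,0],[0,0,0,0],[0,0,0,0]]

```text
t: 12.65
tcp_pos: [0.452, -0.1729, -0.0197]
tool_rot: [[0.0, -0.001, -1.0], [-0.0, -1.0, 0.001], [-1.0, 0.0, -0.0]]
contact_force: [0.1, -0.3, 4.9]
gripper_width: 0.0626
```

Request:
play_rows:
  steps:
    - [[0.02,0,0,0],[0,0,0,0],[0,0,0,0]]

```text
t: 13.02
tcp_pos: [0.452, -0.1729, -0.0198]
tool_rot: [[0.001, -0.001, -1.0], [-0.001, -1.0, 0.001], [-1.0, 0.001, -0.001]]
contact_force: [-1.9, 0.8, 14.8]
gripper_width: 0.0623
```

Request:
play_rows:
  steps:
    - [[0,0,0,0],[0,0,0,0],[0,0,0,0],[0,0,0,0]]
  grip: 0.88

```text
t: 13.52
tcp_pos: [0.4517, -0.1727, -0.0215]
tool_rot: [[-0.0, -0.001, -1.0], [0.0, -1.0, 0.001], [-1.0, -0.0, 0.0]]
contact_force: [-1.3, -0.4, 0.6]
gripper_width: 0.0752
```

Request:
play_rows:
  steps:
    - [[-0.1,0,0,0],[-0.3,0,0,0],[-0.5,0,0,0],[-0.5,0,0,0],[-0.4,0,0,0],[0,-0.3,-0.2,0],[0,-0.6,-0.28,0],[0,-0.8,-0.36,0],[0,-0.8,-0.36,0],[0,-0.8,-0.36,0],[0,-0.8,-0.36,0],[0,-0.8,-0.36,0],[0,-0.8,-0.36,0],[0,-0.5,-0.2,0],[0,-0.1,-0.06,0],[0,0,0,0],[0,0,0,0]]

```text
t: 15.65
tcp_pos: [0.6257, 0.2035, 0.0867]
tool_rot: [[-0.001, -0.003, -1.0], [-0.001, -1.0, 0.003], [-1.0, 0.001, 0.001]]
contact_force: [2.1, 0.7, -0.4]
gripper_width: 0.0753
```

```bash
python3 - <<'E'
from h import *
s=st(); im=r.capture("wrist")[:,:,::-1]; cv2.imwrite("pics/w10.png",im);im=r.capture("side")[:,:,::-1]; cv2.imwrite("pics/s10.png",cv2.resize(im[130:240,290:390],None,fx=5,fy=5,interpolation=cv2.INTER_CUBIC))
im=cv2.imread("pics/w10.png"); c=r.get_calibration("wrist"); h=cv2.cvtColor(im,cv2.COLOR_BGR2HSV)
b=cv2.inRange(h,(110,120,40),(128,255,255)); p=proj("wrist",(.6263,.2061,.012)); print(p)
e=fit(b,*p,.011,"wrist",c); print((e-s["tcp_pos"]).round(4))
E
```

```text
t 15.65 tcp [0.6257 0.2035 0.0867] yaw_y -90.15 F [ 2.1  0.7 -0.4] w 0.0753 q [ 0.15  0.7   1.43 -0.    1.01  1.72]
[277.41249081 205.33092811]
ellipse px 278.1 201.2 [49.6 50.1] world [0.6291 0.2056 0.011 ] circ 0.6287 0.2056 rad 0.0187
[ 0.0034  0.0021 -0.0757]
```

View pics/w10.png

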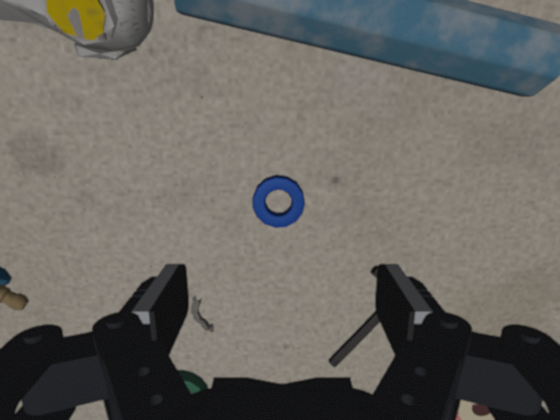

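View pics/s10.png

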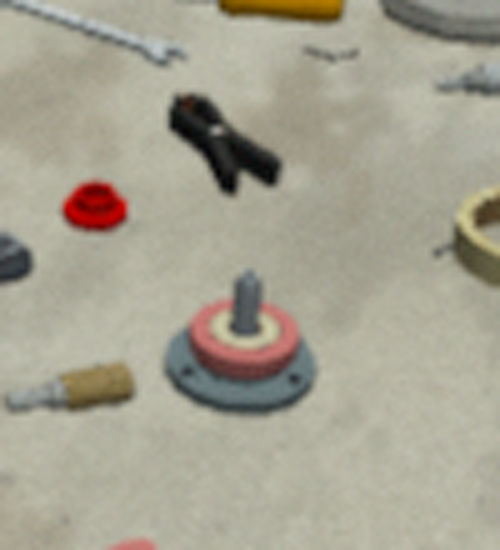

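The pink wheel is seated flat on the flange at (245,338) in the side crop, and the spacer is at (278,201) in the wrist view. I'll go and fetch the spacer.

Request:
play_rows:
  steps:
    - [[0,-0.035,-0.05,0],[0.3,0,0,0],[0.4,0,0,0],[0.5,0,0,0],[0.4,0,0,0],[0.25,0,0,0],[0.1,0,0,0],[0.05,0,0,0],[0,0,0,0],[0,0,0,0]]
  grip: 0.7

```text
t: 17.0
tcp_pos: [0.63, 0.2072, -0.0323]
tool_rot: [[0.002, -0.001, -1.0], [0.0, -1.0, 0.001], [-1.0, -0.0, -0.002]]
contact_force: [0.1, -0.7, 0.6]
gripper_width: 0.0602
```

```bash
python3 - <<'E'
from h import *
s=st(); im=r.capture("wrist")[:,:,::-1]; cv2.imwrite("pics/w11.png",im)
im=cv2.imread("pics/w11.png"); c=r.get_calibration("wrist"); h=cv2.cvtColor(im,cv2.COLOR_BGR2HSV)
b=cv2.inRange(h,(110,120,40),(128,255,255)); p=proj("wrist",(.6263,.2061,.012))
e=fit(b,*p,.011,"wrist",c); print((e-s["tcp_pos"]).round(4))
E
```

```text
t 17.0 tcp [ 0.63    0.2072 -0.0323] yaw_y -90.07 F [ 0.1 -0.7  0.6] w 0.0602 q [0.15 0.87 1.46 0.   0.8  1.72]
ellipse px 284.6 284.9 [88.6 89.4] world [0.6298 0.2057 0.011 ] circ 0.6292 0.2058 rad 0.02
[-0.0002 -0.0015  0.0433]
```

View pics/w11.png

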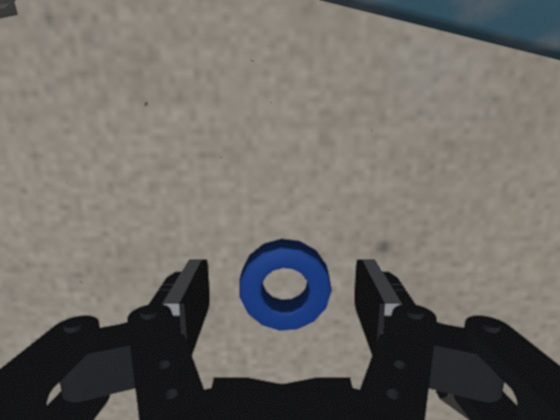

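Request:
play_rows:
  steps:
    - [[0.03,0.02,0,0],[0,0,0,0],[0,0,0,0],[0,0,0,0],[0,0,0,0],[0,0,0,0],[0,0,0,0]]
  grip: 0.33
  grip_force: 40

```text
t: 17.92
tcp_pos: [0.6297, 0.2058, -0.0343]
tool_rot: [[0.001, -0.001, -1.0], [-0.0, -1.0, 0.001], [-1.0, 0.0, -0.001]]
contact_force: [-0.0, -0.7, 5.4]
gripper_width: 0.0366
```

Request:
play_rows:
  steps:
    - [[-0.1,0,0,0],[-0.3,0,0,0],[-0.5,0,0,0],[-0.5,0,0,0],[-0.4,0.1,0.06,0],[-0.3,0.3,0.2,0],[0,0.6,0.4,0],[0,0.7,0.45,0],[0,0.7,0.45,0],[0,0.7,0.45,0],[0,0.7,0.45,0],[0,0.7,0.45,0],[0,0.7,0.45,0],[0,0.6,0.35,0],[0,0.4,0.2,0],[0,0.1,0.1,0],[0,0,0,0],[0,0,0,0]]

```text
t: 20.18
tcp_pos: [0.3886, -0.1709, 0.0912]
tool_rot: [[0.0, -0.0, -1.0], [0.0, -1.0, 0.0], [-1.0, -0.0, -0.0]]
contact_force: [0.2, -0.0, -0.9]
gripper_width: 0.0362
```

```bash
python3 - <<'E'
from h import *
s=st(); im=r.capture("wrist")[:,:,::-1]; cv2.imwrite("pics/w12.png",im)
im=cv2.imread("pics/w12.png"); c=r.get_calibration("wrist"); h=cv2.cvtColor(im,cv2.COLOR_BGR2HSV)
b=cv2.inRange(h,(110,120,40),(128,255,255)); p=(282,290)
e=fit(b,*p,s["tcp_pos"][2]+.034+.0115,"wrist",c); print((e-s["tcp_pos"]).round(4))
pink=cv2.inRange(h,(0,70,60),(12,255,255))|cv2.inRange(h,(172,70,60),(180,255,255)); pink[220:]=0
cream=cv2.inRange(h,(12,35,100),(35,120,255)); cream[220:]=0
q=proj("wrist",(.450,-.1734,.031)); print(q,proj("wrist",(.450,-.1734,.069)))
fit(pink,*q,.031,"wrist",c); fit(cream,*q,.031,"wrist",c)
E
```

```text
t 20.18 tcp [ 0.3886 -0.1709  0.0912] yaw_y -90.01 F [ 0.2 -0.  -0.9] w 0.0362 q [-0.68  0.46  2.02  0.    0.66  0.89]
ellipse px 281.5 286.5 [89.4 92.9] world [ 0.389  -0.1712  0.1367] circ 0.3884 -0.1713 rad 0.0201
[ 0.0004 -0.0002  0.0455]
[285.10446327 117.84385353] [285.82530398 120.6607802 ]
ellipse px 284.6 116.3 [ 99.3 102.2] world [ 0.4509 -0.1731  0.031 ] circ 0.4495 -0.1734 rad 0.032
ellipse px 284.6 117.5 [64.7 66.7] world [ 0.4502 -0.1731  0.031 ] circ 0.4497 -0.1731 rad 0.0206
```

View pics/w12.png

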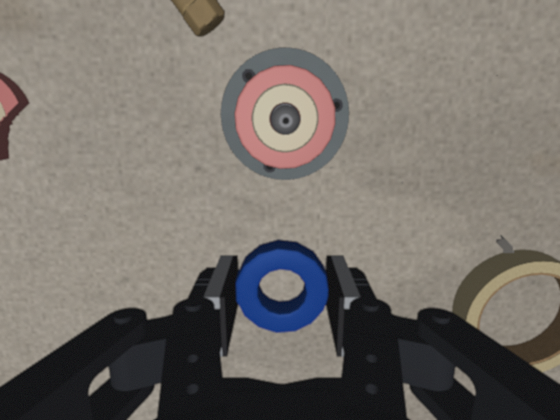

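Request:
play_rows:
  steps:
    - [[0,0.035,-0.3,0],[0,0,-0.4,0],[0,0,-0.25,0],[0,0,-0.08,0],[0.3,0,0,0],[0.3,0,0,0],[0.2,0,0,0],[0.1,0,0,0],[0,0,0,0],[0,0,0,0]]

```text
t: 21.48
tcp_pos: [0.4503, -0.1742, 0.0374]
tool_rot: [[0.001, -0.001, -1.0], [-0.0, -1.0, 0.001], [-1.0, 0.0, -0.001]]
contact_force: [0.4, -0.2, 0.3]
gripper_width: 0.0361
```

```bash
python3 - <<'E'
from h import *
s=st(); im=r.capture("wrist")[:,:,::-1]; cv2.imwrite("pics/w13.png",im[220:370,180:380].repeat(4,0).repeat(4,1));print(proj("wrist",(.450,-.1734,.069)))
E
```

```text
t 21.48 tcp [ 0.4503 -0.1742  0.0374] yaw_y -90.08 F [ 0.4 -0.2  0.3] w 0.0361 q [-0.6   0.61  1.92  0.    0.61  0.97]
[279.05119652 272.5223528 ]
```

View pics/w13.png

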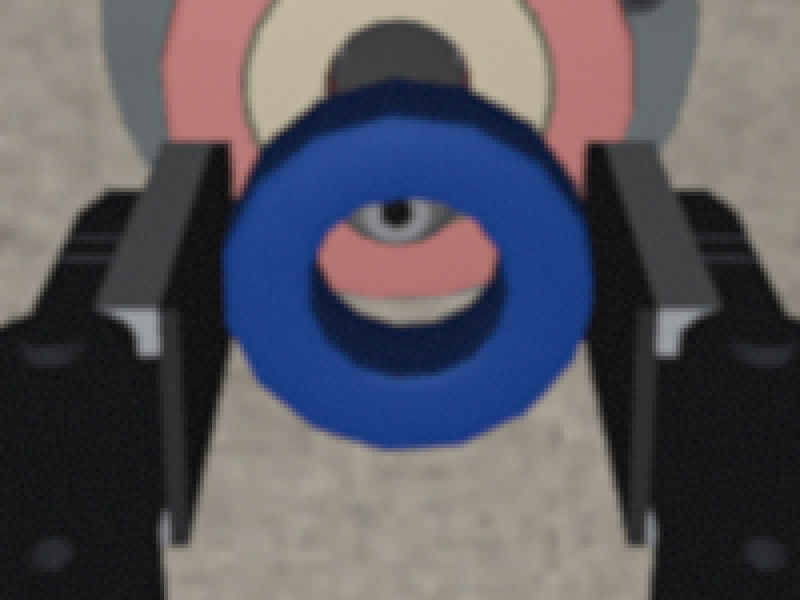

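```bash
python3 - <<'E'
from h import *
s=st();c=r.get_calibration("wrist")
print(ray("wrist",282,290.75,s["tcp_pos"][2]+.046,c), ray("wrist",279.5,273,.069,c))
E
```

```text
t 21.52 tcp [ 0.4503 -0.1742  0.0374] yaw_y -90.08 F [ 0.4  0.4 -0.7] w 0.036 q [-0.6   0.61  1.92 -0.    0.61  0.97]
[ 0.44906251 -0.17464198  0.083441  ] [ 0.44977297 -0.17359434  0.069     ]
```

Request:
play_rows:
  steps:
    - [[0,-0.018,-0.012,0],[0.08,0,0,0],[0.1,0,0,0],[0.12,0,0,0],[0.12,0,0,0],[0.1,0,0,0],[0.06,0,0,0],[0.03,0,0,0],[0,0,0,0],[0,0,0,0]]

```text
t: 22.78
tcp_pos: [0.4509, -0.173, 0.0006]
tool_rot: [[0.0, -0.001, -1.0], [-0.0, -1.0, 0.001], [-1.0, 0.0, -0.0]]
contact_force: [-0.2, -0.0, -0.3]
gripper_width: 0.0366
```

Request:
play_rows:
  steps:
    - [[0.02,0,0,0],[0.02,0,0,0],[0,0,0,0],[0,0,0,0]]

```text
t: 23.28
tcp_pos: [0.4508, -0.1729, -0.002]
tool_rot: [[-0.0, -0.001, -1.0], [0.0, -1.0, 0.001], [-1.0, -0.0, 0.0]]
contact_force: [-0.7, -0.1, 0.2]
gripper_width: 0.0364
```

Request:
play_rows:
  steps:
    - [[0.02,0,0,0],[0,0,0,0],[0,0,0,0]]

```text
t: 23.65
tcp_pos: [0.4507, -0.1729, -0.0032]
tool_rot: [[-0.0, -0.001, -1.0], [0.0, -1.0, 0.001], [-1.0, -0.0, 0.0]]
contact_force: [0.1, 0.8, -0.6]
gripper_width: 0.0367
```

```bash
python3 - <<'E'
from h import *
s=st(); im=r.capture("wrist")[:,:,::-1]; cv2.imwrite("pics/w14.png",im[220:370,180:380].repeat(4,0).repeat(4,1))
E
```

```text
t 23.65 tcp [ 0.4507 -0.1729 -0.0032] yaw_y -90.08 F [ 0.1  0.8 -0.6] w 0.0367 q [-0.6   0.7   1.93  0.    0.51  0.97]
```

View pics/w14.png

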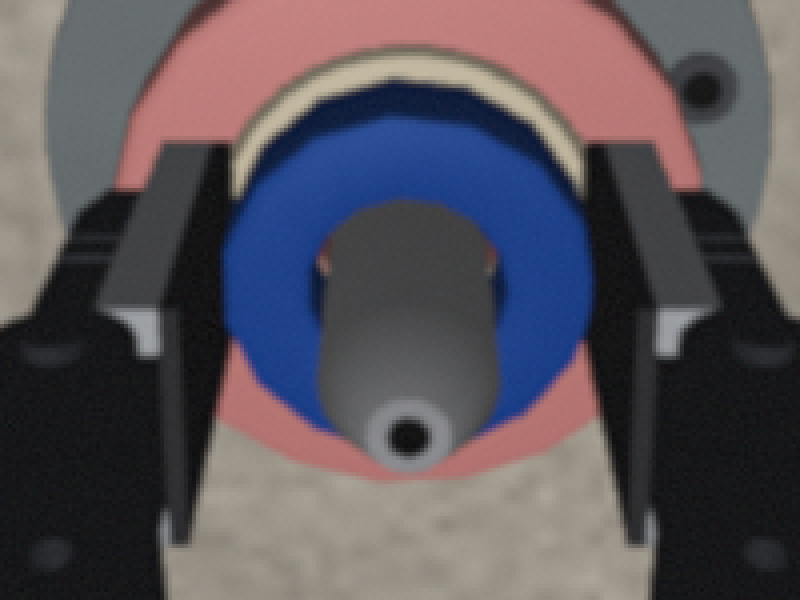

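Request:
play_rows:
  steps:
    - [[0.02,0,0,0],[0,0,0,0],[0,0,0,0]]

```text
t: 24.08
tcp_pos: [0.4508, -0.1729, -0.0034]
tool_rot: [[0.0, -0.001, -1.0], [-0.0, -1.0, 0.001], [-1.0, 0.0, -0.0]]
contact_force: [-1.9, 0.7, 8.5]
gripper_width: 0.0364
```

Request:
play_rows:
  steps:
    - [[0.01,0,0,0],[0,0,0,0],[0,0,0,0]]

```text
t: 24.45
tcp_pos: [0.4508, -0.1729, -0.0035]
tool_rot: [[0.001, -0.001, -1.0], [-0.001, -1.0, 0.001], [-1.0, 0.001, -0.001]]
contact_force: [-1.9, 0.6, 15.0]
gripper_width: 0.0362
```

Request:
play_rows:
  steps:
    - [[0,0,0,0],[0,0,0,0],[0,0,0,0],[0,0,0,0]]
  grip: 0.6

```text
t: 24.95
tcp_pos: [0.4507, -0.1728, -0.0052]
tool_rot: [[-0.0, -0.001, -1.0], [0.0, -1.0, 0.001], [-1.0, -0.0, 0.0]]
contact_force: [-0.2, 0.3, 0.2]
gripper_width: 0.0515
```

Request:
play_rows:
  steps:
    - [[-0.1,0,0,0],[-0.3,0,0,0],[-0.5,0,0,0],[-0.5,0,0,0],[-0.2,-0.2,0,0],[0,-0.5,0,0],[0,-0.8,0,0],[0,-0.8,0,0],[0,-0.8,0,0],[0,-0.8,0,0],[0,-0.8,0,0],[0,-0.8,0,0],[0,-0.8,0,0],[0,-0.8,0,0],[0,-0.5,0,0],[0,-0.2,0,0],[0,0,0,0],[0,0,0,0]]
  grip: 0.8

```text
t: 27.2
tcp_pos: [0.451, 0.2939, 0.0908]
tool_rot: [[-0.001, -0.002, -1.0], [-0.001, -1.0, 0.002], [-1.0, 0.001, 0.001]]
contact_force: [0.0, -0.2, -0.3]
gripper_width: 0.068
```

```bash
python3 - <<'E'
from h import *
s=st(); im=r.capture("wrist")[:,:,::-1]; cv2.imwrite("pics/w15.png",im);im=r.capture("side")[:,:,::-1]; cv2.imwrite("pics/s15.png",cv2.resize(im[130:240,290:390],None,fx=5,fy=5,interpolation=cv2.INTER_CUBIC))
im=cv2.imread("pics/w15.png"); c=r.get_calibration("wrist"); h=cv2.cvtColor(im,cv2.COLOR_BGR2HSV)
g=cv2.inRange(h,(60,60,20),(90,255,220));cream=cv2.inRange(h,(12,35,100),(35,120,255)); p=proj("wrist",(.452,.292,.013)); print(p)
for m in(g,cream): e=fit(m,*p,.013,"wrist",c); print((e-s["tcp_pos"]).round(4))
E
```

```text
t 27.2 tcp [0.451  0.2939 0.0908] yaw_y -90.14 F [ 0.  -0.2 -0.3] w 0.068 q [ 0.37  0.57  1.75 -0.    0.83  1.94]
[283.5721278  203.74221007]
ellipse px 285.4 197.9 [65.5 66.2] world [0.4563 0.2907 0.013 ] circ 0.4557 0.2905 rad 0.0247
[ 0.0054 -0.0032 -0.0778]
ellipse px 285.4 199.7 [46.7 48.5] world [0.455  0.2907 0.013 ] circ 0.4547 0.2907 rad 0.0178
[ 0.004  -0.0033 -0.0778]
```

View pics/w15.png

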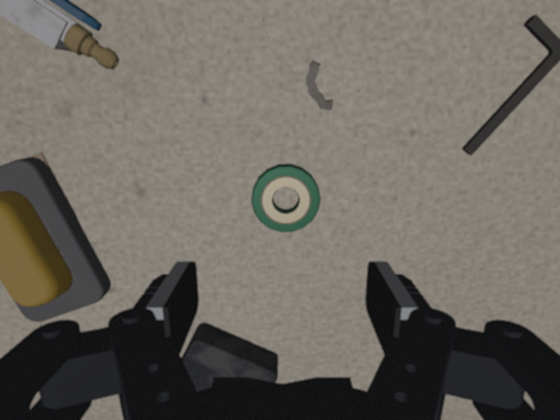

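View pics/s15.png

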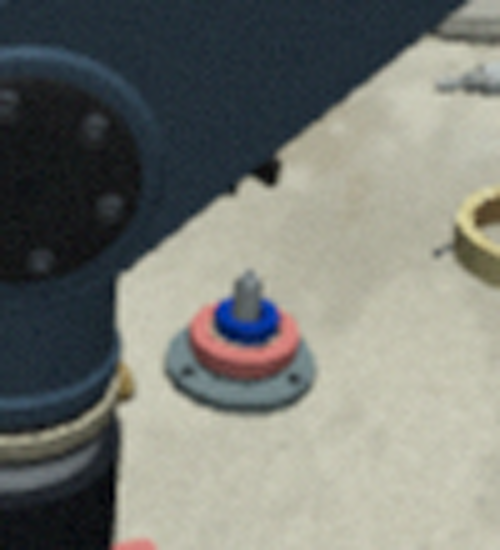

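Request:
play_rows:
  steps:
    - [[0,0.053,-0.067,0],[0.3,0,0,0],[0.45,0,0,0],[0.5,0,0,0],[0.45,0,0,0],[0.25,0,0,0],[0.1,0,0,0],[0.05,0,0,0],[0,0,0,0],[0,0,0,0]]

```text
t: 28.55
tcp_pos: [0.4559, 0.2922, -0.0343]
tool_rot: [[0.001, -0.001, -1.0], [0.0, -1.0, 0.001], [-1.0, -0.0, -0.001]]
contact_force: [0.4, -1.1, 0.2]
gripper_width: 0.0687
```

```bash
python3 - <<'E'
from h import *
s=st(); im=r.capture("wrist")[:,:,::-1]; cv2.imwrite("pics/w16.png",im)
im=cv2.imread("pics/w16.png"); c=r.get_calibration("wrist"); h=cv2.cvtColor(im,cv2.COLOR_BGR2HSV)
g=cv2.inRange(h,(60,60,20),(90,255,220));cream=cv2.inRange(h,(12,35,100),(35,120,255)); p=proj("wrist",(.455,.2907,.013)); print(p)
for m in(g,cream): e=fit(m,*p,.013,"wrist",c); print((e-s["tcp_pos"]).round(4))
E
```

```text
t 28.55 tcp [ 0.4559  0.2922 -0.0343] yaw_y -90.07 F [ 0.4 -1.1  0.2] w 0.0687 q [0.36 0.79 1.79 0.   0.56 1.94]
[284.46226537 291.35858861]
ellipse px 284.2 285.6 [118.1 121.7] world [0.4575 0.2908 0.013 ] circ 0.4564 0.2906 rad 0.0259
[ 0.0016 -0.0013  0.0473]
ellipse px 284.2 292.0 [78.6 87.4] world [0.4547 0.2908 0.013 ] circ 0.4543 0.2909 rad 0.0176
[-0.0012 -0.0014  0.0473]
```

View pics/w16.png

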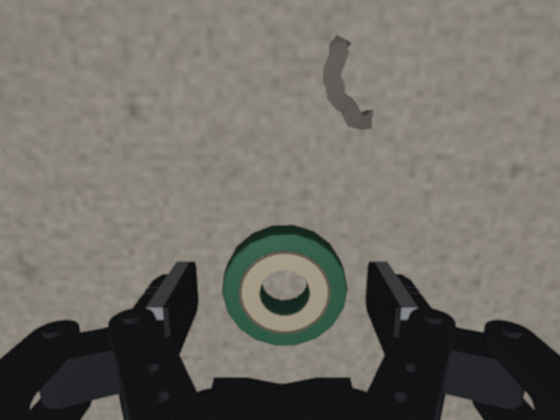

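Green wheel at (284,292), between the pads. I'll centre on it, go 2 mm lower and grip.

Request:
play_rows:
  steps:
    - [[0.03,0.023,0.015,0],[0,0,0,0],[0,0,0,0],[0,0,0,0],[0,0,0,0],[0,0,0,0],[0,0,0,0]]
  grip: 0.46
  grip_force: 40

```text
t: 29.48
tcp_pos: [0.4549, 0.2907, -0.036]
tool_rot: [[0.001, -0.002, -1.0], [0.001, -1.0, 0.002], [-1.0, -0.001, -0.001]]
contact_force: [-0.4, 0.5, 5.7]
gripper_width: 0.049
```

Request:
play_rows:
  steps:
    - [[-0.1,0,0,0],[-0.3,0,0,0],[-0.5,0,0,0],[-0.5,0,0,0],[-0.5,0.1,0.05,0],[-0.3,0.3,0.1,0],[0,0.6,0.1,0],[0,0.75,0.1,0],[0,0.8,0.1,0],[0,0.8,0.1,0],[0,0.8,0.1,0],[0,0.8,0.1,0],[0,0.8,0.1,0],[0,0.8,0.1,0],[0,0.8,0.1,0],[0,0.6,0.1,0],[0,0.4,0.05,0],[0,0.15,0,0],[0,0,0,0],[0,0,0,0]]

```text
t: 31.98
tcp_pos: [0.3815, -0.218, 0.0953]
tool_rot: [[-0.001, -0.0, -1.0], [0.001, -1.0, 0.0], [-1.0, -0.001, 0.001]]
contact_force: [-0.5, -0.9, -0.6]
gripper_width: 0.0486
```

```bash
python3 - <<'E'
from h import *
s=st(); im=r.capture("wrist")[:,:,::-1]; cv2.imwrite("pics/w17.png",im)
im=cv2.imread("pics/w17.png"); c=r.get_calibration("wrist"); h=cv2.cvtColor(im,cv2.COLOR_BGR2HSV)
cream=cv2.inRange(h,(12,35,100),(35,120,255))
e=fit(cream,284,292,s["tcp_pos"][2]+.036+.013,"wrist",c); print((e-s["tcp_pos"]).round(4)); print("axis proj",proj("wrist",(.450,-.1734,.069)))
E
```

```text
t 31.98 tcp [ 0.3815 -0.218   0.0953] yaw_y -90.02 F [-0.5 -0.9 -0.6] w 0.0486 q [-0.77  0.46  1.98  0.    0.7   0.8 ]
ellipse px 281.5 291.4 [81.2 90.3] world [ 0.3817 -0.2183  0.1443] circ 0.3812 -0.2182 rad 0.0179
[ 0.0002 -0.0003  0.049 ]
axis proj [197.42327015 106.64544364]
```

View pics/w17.png

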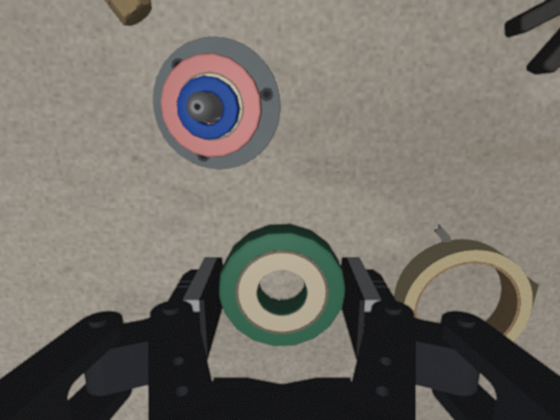

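Request:
play_rows:
  steps:
    - [[0,-0.3,-0.3,0],[0,-0.3,-0.4,0],[0,-0.147,-0.3,0],[0,0,-0.14,0],[0.3,0,0,0],[0.3,0,0,0],[0.25,0,0,0],[0.12,0,0,0],[0,0,0,0],[0,0,0,0]]

```text
t: 33.28
tcp_pos: [0.4505, -0.1749, 0.0374]
tool_rot: [[0.001, -0.001, -1.0], [-0.0, -1.0, 0.001], [-1.0, 0.0, -0.001]]
contact_force: [0.2, -0.1, 0.2]
gripper_width: 0.0483
```

```bash
python3 - <<'E'
from h import *
s=st(); im=r.capture("wrist")[:,:,::-1]; cv2.imwrite("pics/w18.png",im[220:370,180:380].repeat(4,0).repeat(4,1))
im=np.ascontiguousarray(im); c=r.get_calibration("wrist"); h=cv2.cvtColor(im,cv2.COLOR_BGR2HSV)
cream=cv2.inRange(h,(12,35,100),(35,120,255))
e=fit(cream,284,292,s["tcp_pos"][2]+.036+.013,"wrist",c); print("pred tip",proj("wrist",(.450,-.1734,.069)))
E
```

```text
t 33.27 tcp [ 0.4505 -0.1749  0.0374] yaw_y -90.08 F [ 0.2 -0.1  0.2] w 0.0483 q [-0.6   0.61  1.92 -0.    0.61  0.97]
ellipse px 281.5 291.5 [81.1 90.1] world [ 0.4506 -0.1751  0.0864] circ 0.4501 -0.1751 rad 0.0178
pred tip [277.4738963  272.97740978]
```

View pics/w18.png

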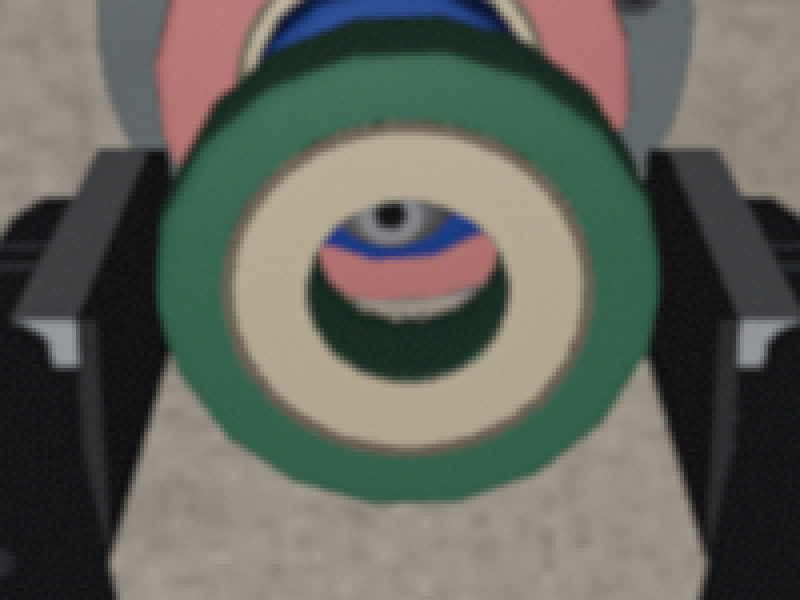

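Request:
play_rows:
  steps:
    - [[0,-0.027,0,0],[0.06,0,0,0],[0.08,0,0,0],[0.1,0,0,0],[0.1,0,0,0],[0.08,0,0,0],[0.04,0,0,0],[0,0,0,0],[0,0,0,0]]

```text
t: 34.45
tcp_pos: [0.4504, -0.1731, 0.0095]
tool_rot: [[0.0, -0.001, -1.0], [-0.0, -1.0, 0.001], [-1.0, 0.0, -0.0]]
contact_force: [0.7, 0.2, -0.4]
gripper_width: 0.0486
```

Request:
play_rows:
  steps:
    - [[0.02,0,0,0],[0,0,0,0],[0,0,0,0]]

```text
t: 34.83
tcp_pos: [0.4503, -0.173, 0.0082]
tool_rot: [[0.0, -0.001, -1.0], [-0.0, -1.0, 0.001], [-1.0, 0.0, -0.0]]
contact_force: [0.3, -0.1, -0.6]
gripper_width: 0.0482
```

Request:
play_rows:
  steps:
    - [[0.02,0,0,0],[0,0,0,0],[0,0,0,0]]

```text
t: 35.2
tcp_pos: [0.4504, -0.1731, 0.0071]
tool_rot: [[0.0, -0.001, -1.0], [-0.0, -1.0, 0.001], [-1.0, 0.0, -0.0]]
contact_force: [-0.2, -0.1, 1.6]
gripper_width: 0.0483
```

Request:
play_rows:
  steps:
    - [[0.02,0,0,0],[0,0,0,0],[0,0,0,0]]

```text
t: 35.58
tcp_pos: [0.4504, -0.1731, 0.007]
tool_rot: [[0.001, -0.001, -1.0], [-0.001, -1.0, 0.001], [-1.0, 0.001, -0.001]]
contact_force: [-1.1, 0.9, 13.2]
gripper_width: 0.0489
```

```bash
python3 - <<'E'
from h import *
s=st(); im=r.capture("wrist")[:,:,::-1]; cv2.imwrite("pics/w19.png",im[220:370,180:380].repeat(4,0).repeat(4,1))
E
```

```text
t 35.58 tcp [ 0.4504 -0.1731  0.007 ] yaw_y -90.07 F [-1.1  0.9 13.2] w 0.0489 q [-0.6   0.67  1.93 -0.    0.54  0.97]
```

View pics/w19.png

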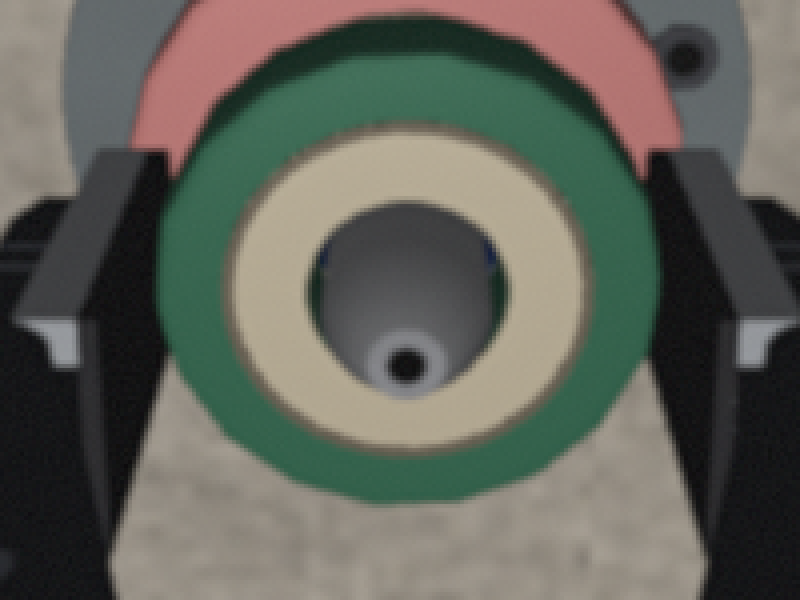

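Request:
play_rows:
  steps:
    - [[0,0,0,0],[0,0,0,0],[0,0,0,0],[0,0,0,0]]
  grip: 0.75

```text
t: 36.12
tcp_pos: [0.4502, -0.173, 0.0056]
tool_rot: [[-0.0, -0.001, -1.0], [0.0, -1.0, 0.001], [-1.0, -0.0, 0.0]]
contact_force: [0.3, -0.3, 0.2]
gripper_width: 0.064
```

Request:
play_rows:
  steps:
    - [[-0.1,0,0,0],[-0.3,0,0,0],[-0.5,0,0,0],[-0.5,0,0,0],[0,0.1,-0.3,0],[0,0.3,-0.6,0],[0,0.3,-0.6,0],[0,0.2,-0.6,0],[0,0.1,-0.4,0],[0,0,-0.2,0],[0,0,0,0],[0,0,0,0]]

```text
t: 37.62
tcp_pos: [0.6108, -0.2325, 0.0896]
tool_rot: [[-0.002, -0.001, -1.0], [0.001, -1.0, 0.001], [-1.0, -0.001, 0.002]]
contact_force: [-1.0, 0.8, -0.2]
gripper_width: 0.0645
```

```bash
python3 - <<'E'
from h import *
s=st(); im=r.capture("wrist")[:,:,::-1]; cv2.imwrite("pics/w20.png",im);im=r.capture("side")[:,:,::-1]; cv2.imwrite("pics/s20.png",cv2.resize(im[130:240,290:390],None,fx=5,fy=5,interpolation=cv2.INTER_CUBIC))
print(proj("wrist",(.617,-.233,.019)))
E
```

```text
t 37.62 tcp [ 0.6108 -0.2325  0.0896] yaw_y -90.07 F [-1.   0.8 -0.2] w 0.0645 q [-0.53  0.69  1.44 -0.    1.01  1.04]
[281.39720839 199.09903353]
```

View pics/w20.png

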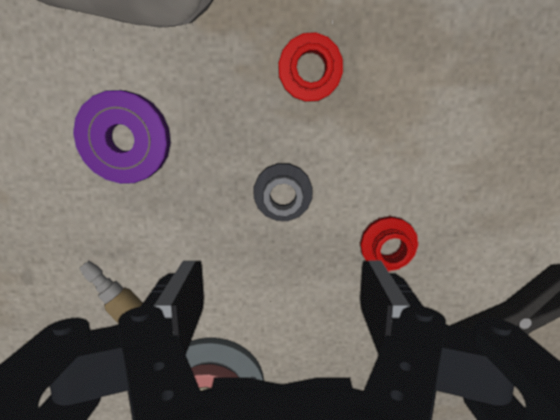

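View pics/s20.png

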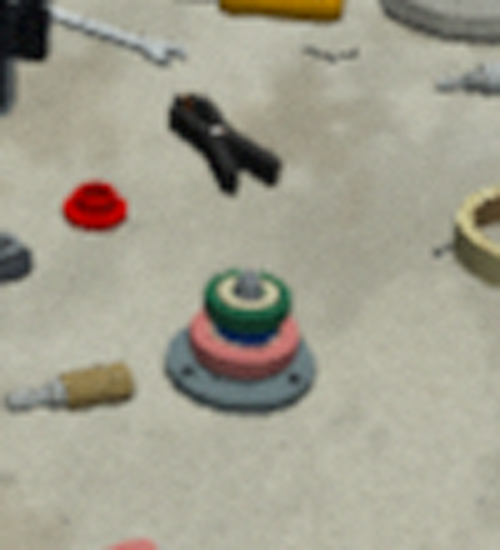

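```bash
python3 - <<'E'
from h import *
s=st(); im=cv2.imread("pics/w20.png"); cv2.imwrite("pics/w20z.png",cv2.resize(im[150:235,240:325],None,fx=7,fy=7,interpolation=cv2.INTER_CUBIC))
h=cv2.cvtColor(im,cv2.COLOR_BGR2HSV); c=r.get_calibration("wrist")
m=cv2.inRange(h,(0,0,0),(180,255,88)); fit(m,283,191,.007,"wrist",c)
E
```

```text
t 37.73 tcp [ 0.6111 -0.2327  0.0898] yaw_y -90.08 F [ 0.5 -0.1  0.2] w 0.0642 q [-0.53  0.69  1.44 -0.    1.01  1.04]
ellipse px 282.5 191.5 [57.5 57.7] world [ 0.6196 -0.2338  0.007 ] circ 0.6192 -0.2338 rad 0.0218
```

View pics/w20z.png

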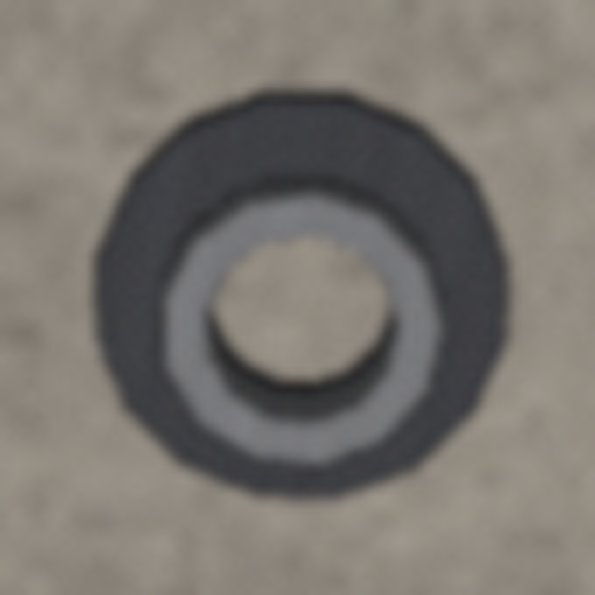

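The side view shows the green wheel lying flat on the pack. The flange boss is at (283,197) in the wrist view. I'll grip the boss, which keeps the fingers clear of the red look-alike.

Request:
play_rows:
  steps:
    - [[0,0.023,-0.128,0],[0.3,0,0,0],[0.4,0,0,0],[0.5,0,0,0],[0.4,0,0,0],[0.2,0,0,0],[0.07,0,0,0],[0.03,0,0,0],[0,0,0,0],[0,0,0,0]]
  grip: 0.55

```text
t: 38.98
tcp_pos: [0.6204, -0.2349, -0.0233]
tool_rot: [[0.001, -0.001, -1.0], [-0.001, -1.0, 0.001], [-1.0, 0.001, -0.001]]
contact_force: [0.9, 0.3, -0.1]
gripper_width: 0.047
```

```bash
python3 - <<'E'
from h import *
s=st(); im=r.capture("wrist")[:,:,::-1]; cv2.imwrite("pics/w21.png",im[200:350,180:380].repeat(4,0).repeat(4,1))
c=r.get_calibration("wrist"); print(proj("wrist",(s["tcp_pos"][0],s["tcp_pos"][1],.019)))
E
```

```text
t 38.98 tcp [ 0.6204 -0.2349 -0.0233] yaw_y -90.08 F [ 0.9  0.3 -0.1] w 0.047 q [-0.53  0.86  1.46  0.    0.82  1.04]
[281.03274624 283.32218429]
```

View pics/w21.png

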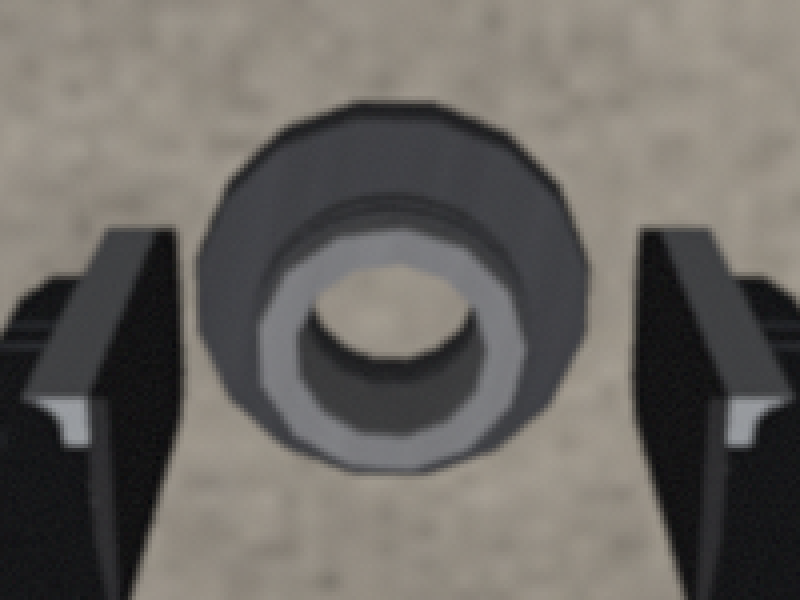

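Request:
play_rows:
  steps:
    - [[0.025,-0.023,0.025,0],[0,0,0,0],[0,0,0,0],[0,0,0,0],[0,0,0,0],[0,0,0,0],[0,0,0,0]]
  grip: 0.2
  grip_force: 50

```text
t: 39.9
tcp_pos: [0.6187, -0.2333, -0.0249]
tool_rot: [[0.001, -0.001, -1.0], [-0.0, -1.0, 0.001], [-1.0, 0.0, -0.001]]
contact_force: [-1.2, 0.3, 6.3]
gripper_width: 0.0254
```

Request:
play_rows:
  steps:
    - [[-0.1,0,0,0],[-0.2,0,0,0],[0,0,0,0]]

```text
t: 40.28
tcp_pos: [0.6192, -0.2337, -0.0066]
tool_rot: [[0.002, -0.001, -1.0], [-0.001, -1.0, 0.001], [-1.0, 0.001, -0.002]]
contact_force: [-0.3, 0.3, -1.3]
gripper_width: 0.0254
```

```bash
python3 - <<'E'
from h import *
s=st(); im=r.capture("wrist")[:,:,::-1]; cv2.imwrite("pics/w22.png",im[200:350,180:380].repeat(4,0).repeat(4,1))
im=r.capture("side")[:,:,::-1]; cv2.imwrite("pics/s22.png",cv2.resize(im[120:220,240:340],None,fx=5,fy=5,interpolation=cv2.INTER_CUBIC))
E
```

```text
t 40.27 tcp [ 0.6192 -0.2337 -0.0066] yaw_y -90.07 F [-0.3  0.3 -1.3] w 0.0254 q [-0.53  0.83  1.47 -0.    0.84  1.04]
```

View pics/w22.png

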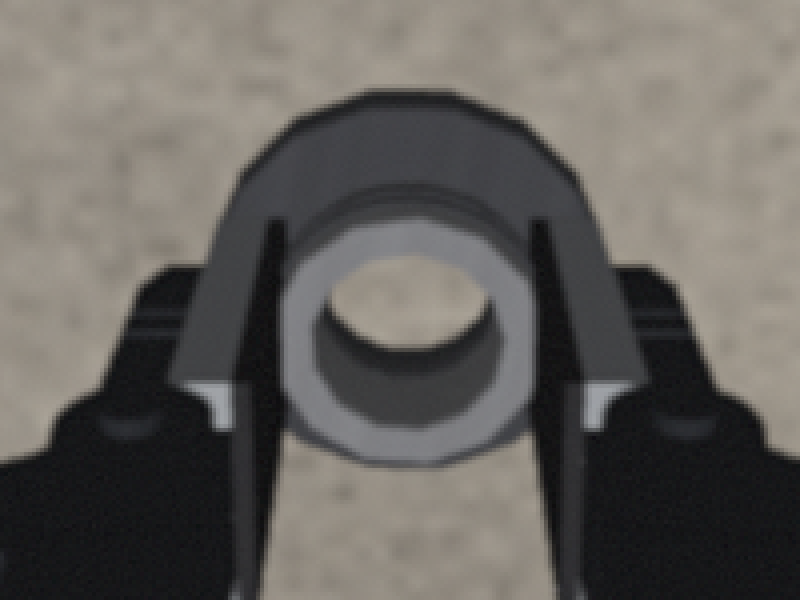

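View pics/s22.png

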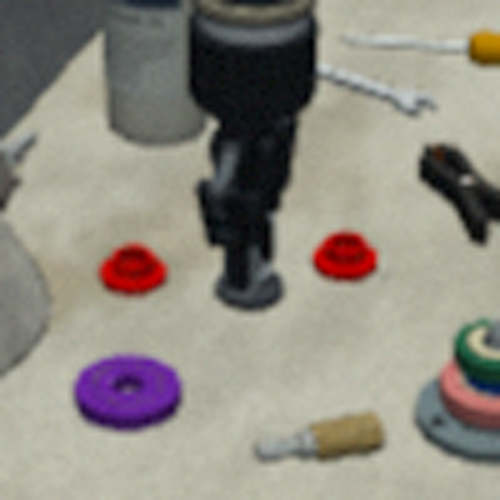

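Request:
play_rows:
  steps:
    - [[-0.3,0,0,0],[-0.5,0,0,0],[-0.5,0,0,0],[-0.2,-0.1,0.2,0],[0,-0.2,0.5,0],[0,-0.3,0.6,0],[0,-0.2,0.6,0],[0,-0.15,0.5,0],[0,-0.06,0.3,0],[0,0,0.107,0],[0.2,0,0,0],[0.2,0,0,0],[0,0,0,0],[0,0,0,0]]

```text
t: 42.12
tcp_pos: [0.4503, -0.1724, 0.0578]
tool_rot: [[-0.0, -0.001, -1.0], [0.0, -1.0, 0.001], [-1.0, -0.0, 0.0]]
contact_force: [0.1, 0.8, -1.3]
gripper_width: 0.0252
```

```bash
python3 - <<'E'
from h import *
s=st(); im=r.capture("wrist")[:,:,::-1]; cv2.imwrite("pics/w23.png",im[200:350,180:380].repeat(4,0).repeat(4,1))
z=s["tcp_pos"][2]
print("tip pred",proj("wrist",(.45,-.1734,.069)),"boss-top pred",proj("wrist",(.45,-.1734,z+.044)),"bottom pred",proj("wrist",(.45,-.1734,z+.025)))
E
```

```text
t 42.12 tcp [ 0.4503 -0.1724  0.0578] yaw_y -90.07 F [ 0.1  0.8 -1.3] w 0.0252 q [-0.6   0.57  1.91  0.    0.66  0.97]
tip pred [282.72623374 253.85595503] boss-top pred [283.04706113 286.01781853] bottom pred [282.84662718 265.92499163]
```

View pics/w23.png

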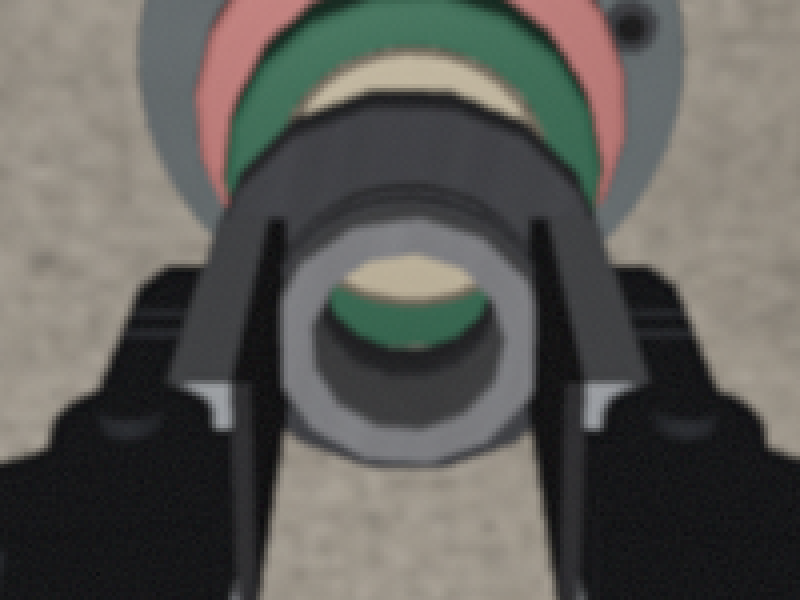

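Request:
play_rows:
  steps:
    - [[0.1,0.008,0,0],[0.1,0,0,0],[0.05,0,0,0],[0,0,0,0],[0,0,0,0]]

```text
t: 42.8
tcp_pos: [0.4501, -0.1729, 0.0433]
tool_rot: [[0.0, -0.001, -1.0], [-0.0, -1.0, 0.001], [-1.0, 0.0, -0.0]]
contact_force: [0.4, 0.3, -1.1]
gripper_width: 0.0253
```

```bash
python3 - <<'E'
from h import *
s=st(); im=r.capture("wrist")[:,:,::-1]; cv2.imwrite("pics/w24.png",im[200:350,180:380].repeat(4,0).repeat(4,1))
z=s["tcp_pos"][2]
print("tip pred",proj("wrist",(.45,-.1734,.069)),"boss-top pred",proj("wrist",(.45,-.1734,z+.044)))
E
```

```text
t 42.8 tcp [ 0.4501 -0.1729  0.0433] yaw_y -90.07 F [ 0.4  0.3 -1.1] w 0.0253 q [-0.6   0.6   1.92 -0.    0.62  0.97]
tip pred [281.87332516 266.25016625] boss-top pred [281.95752414 285.6934799 ]
```

View pics/w24.png

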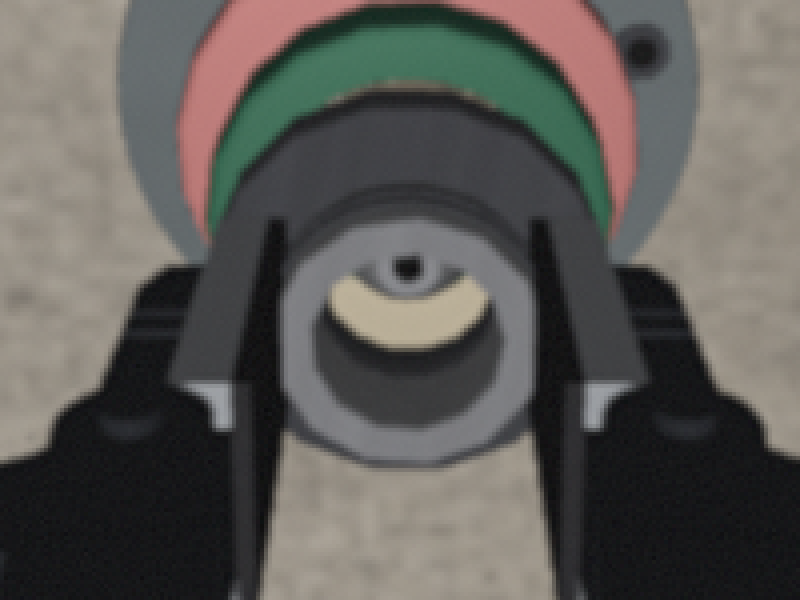

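Aligned: the nose at (408,267) is centred across the bore and where the calibration puts it. I'll lower it.

Request:
play_rows:
  steps:
    - [[0.06,0,0,0],[0.06,0,0,0],[0.04,0,0,0],[0.02,0,0,0],[0,0,0,0],[0,0,0,0]]

```text
t: 43.6
tcp_pos: [0.4501, -0.1729, 0.0325]
tool_rot: [[0.0, -0.001, -1.0], [-0.0, -1.0, 0.001], [-1.0, 0.0, -0.0]]
contact_force: [-1.1, 0.6, -1.4]
gripper_width: 0.0248
```

Request:
play_rows:
  steps:
    - [[0.02,0,0,0],[0,0,0,0],[0,0,0,0]]

```text
t: 43.98
tcp_pos: [0.4501, -0.1729, 0.0313]
tool_rot: [[0.0, -0.001, -1.0], [-0.0, -1.0, 0.001], [-1.0, 0.0, -0.0]]
contact_force: [-0.1, 0.2, -1.2]
gripper_width: 0.0252
```

Request:
play_rows:
  steps:
    - [[0.015,0,0,0],[0,0,0,0],[0,0,0,0]]

```text
t: 44.35
tcp_pos: [0.4501, -0.1729, 0.031]
tool_rot: [[0.0, -0.001, -1.0], [-0.0, -1.0, 0.001], [-1.0, 0.0, -0.0]]
contact_force: [0.3, 0.5, 4.9]
gripper_width: 0.0245
```

Request:
play_rows:
  steps:
    - [[0.01,0,0,0],[0,0,0,0]]

```text
t: 44.6
tcp_pos: [0.4502, -0.173, 0.031]
tool_rot: [[0.001, -0.001, -1.0], [-0.0, -1.0, 0.001], [-1.0, 0.0, -0.001]]
contact_force: [-2.2, 1.2, 10.9]
gripper_width: 0.025
```

Request:
play_rows:
  steps:
    - [[0,0,0,0],[0,0,0,0],[0,0,0,0],[0,0,0,0]]
  grip: 0.55

```text
t: 45.1
tcp_pos: [0.45, -0.1728, 0.0296]
tool_rot: [[-0.0, -0.001, -1.0], [0.0, -1.0, 0.001], [-1.0, -0.0, 0.0]]
contact_force: [1.6, -0.4, -0.4]
gripper_width: 0.0469
```

Request:
play_rows:
  steps:
    - [[-0.1,0,0,0],[-0.3,0,0,0],[-0.5,0,0,0],[-0.5,0,0,0],[0,0,0.3,0],[0,0,0.4,0],[0,0,0.2,0],[0,0,0,0],[0,0,0,0]]

```text
t: 46.22
tcp_pos: [0.397, -0.1734, 0.1139]
tool_rot: [[0.001, -0.002, -1.0], [-0.001, -1.0, 0.002], [-1.0, 0.001, -0.001]]
contact_force: [-0.8, -0.4, 0.8]
gripper_width: 0.047
```

```bash
python3 - <<'E'
from h import *
s=st(); im=r.capture("wrist")[:,:,::-1]; cv2.imwrite("pics/w25.png",im)
im=r.capture("side")[:,:,::-1]; cv2.imwrite("pics/s25.png",cv2.resize(im[130:240,290:390],None,fx=5,fy=5,interpolation=cv2.INTER_CUBIC))
print([proj("side",(.45,-.1734,z)).round(1) for z in(.018,.031,.043,.056,.075)],[proj("wrist",(.45,-.1734,z)).round(1) for z in(.069,.075)])
E
```

```text
t 46.23 tcp [ 0.397  -0.1734  0.1139] yaw_y -90.09 F [-0.8 -0.4  0.8] w 0.047 q [-0.67  0.42  1.98  0.    0.74  0.9 ]
[array([337.4, 198.6]), array([337.8, 194.9]), array([338.2, 191.5]), array([338.6, 187.7]), array([339.2, 182.1])] [array([281.2, 133.4]), array([281.2, 134.2])]
```

View pics/s25.png

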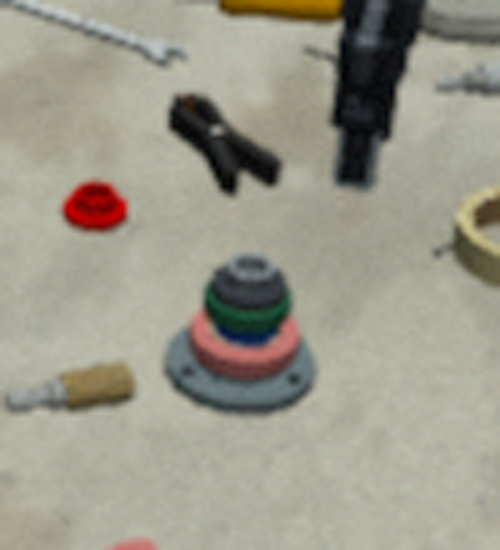

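View pics/w25.png

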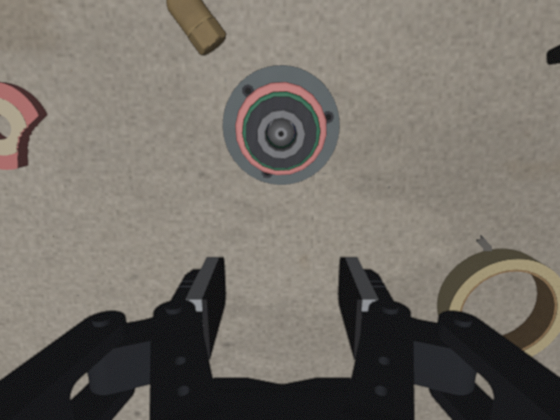

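The side view shows pink wheel, spacer, green wheel and flange stacked level. The boss top is at (339.8,183) against a predicted (339.2,182.1). In the wrist view the stack is concentric about the nose at (281,133), where the calibration predicts it. The gripper is clear, so I'll hand in.

```bash
python3 -c "
from h import *
r.sign_off(); st()"
```

```text
the job is handed in; nothing more can be done
the job is handed in; nothing more can be done
```

The wheel pack is on the arbor: sound pink wheel, blue spacer, green wheel, then the front flange boss up. I handed the job in at about 46 s of the 109 s allowed.

- **Placing:** I lowered each part until it touched (about 11–15 N), always within about 1 mm of its expected height, and only then opened the fingers. Nothing was dropped.
- **Last checks:** In the side and wrist pictures the stack looks level and concentric about the spindle. The flange boss top was about 1 pixel (roughly 3 mm) from its predicted position in the side view. The gripper was clear of everything.
- **Left alone:** I never touched the chipped wheel or the red and purple look-alikes. I did not measure the chipped wheel's position again at the end.
- **Disagreements:**
  - The fingertips sit about 36 mm behind the reported TCP, not at it, so the first close shut in the air above the pink wheel. I measured the offset in the images and used it from then on.
  - Before I threaded the pink wheel, the side view put it about 3 mm off and the wrist view about 1 mm. I moved it 1.3 mm, and the view down the bore then showed it centred to about 0.5 mm.
- **Not known:** Sign-off gave no verdict, so I could not confirm the result beyond these checks.

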